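# Wedge a pocket meter tight in its cradle

### The arm

A 7-joint arm with a two-finger parallel gripper is mounted at the origin on a cart in front of the work surface, level with it; the furniture and walls round the work are solid. World frame = base frame: x ahead of the robot, y to its left, z up, the work surface at z = 0. Lengths are in m, angles in rad, forces in N, time in s.
With the tool pointing down it reaches from about 0.425 to 0.875 m from the base axis. Payload 8.4 kg.
Tool frame: the origin (TCP) lies at the very end of the fingers, on their centre line; the grasp point (between the pads) lies 19 mm behind it; z points along the fingers, x is the direction in which the jaws open and shut, and the axes are right-handed (so a half turn about z gives the same grasp; the last joint's range is limited). The gripper opens to 87 mm and grips with 3 to 60 N. Pads are 19 mm wide; open, the fingers measure 117 mm over their backs; the gripper's body (75 mm by 190 mm) begins 51 mm behind the grasp point.
Start: joints at [1.167, 0.333, 0.04, 1.465, -0.013, 1.343, -0.059], TCP at [0.195, -0.62, 0.223] pointing down, gripper open.
Joint ranges: [-2.58, 2.58], [-0.38, 2.09], [-1.3, 1.39], [0.25, 2.4], [-1.5, 4.64], [0.08, 2.09], [-2.65, 2.65]. Speed limits (rad/s): [2.22, 2.22, 2.79, 2.79, 3.14, 3.14, 3.14].

### API

Orientations are given as a unit quaternion [w, x, y, z].
In Python, from workcell import ctrl gives the robot as it stands. The module is installed in compiled form; this text tells all that it offers.
- The arm moves only by the tool send_rows, never from a script. Its argument "deltas" is one flat list of numbers, 6 for each row, row after row: the shift along the tool's x, y, z in cm, then the turn, a rotation vector about the tool's x, y, z in rad. In form: [tx, ty, tz, ax, ay, az, tx, ty, tz, ax, ay, az, ...]. A call has exactly 5 rows; each row is the pose to reach, as a shift and turn from the pose measured when the call began, along the tool's axes at that moment; what a row does not reach only later rows make up. A row lasts 1/10 s, in which the tool goes at most 50 mm and 8.59 degrees, less where a joint would pass 70% of its speed; a pose out of reach is approached as far as the arm can. A call with a gripper value outside its range is refused whole. "claw" is the finger opening in cm, from 0 to 8.7, set as the call begins (left out, the last holds). The fingers move at their own pace and stop on an object; "newtons" is the grip in N (left out, the last holds). Time passes only in rows, so rows that repeat a pose let the fingers close, or fill a call up. It gives the time, the measured TCP pose, the force and the opening at its end, in the units of the state.
- ctrl.sense(): the state, without advancing time (a new reading comes with each control period).
- ctrl.read_camera(name): name is "side" or "top" or "wrist"; returns a dict with "pixels" (420x560x3 uint8, red, green, blue), "intrinsics" (3x3 intrinsics, pixels), "k1" (the pictures are not rectified: a ray, as slopes to the right and down, at radius r is drawn at 1 + k1 r^2 times it, then the intrinsics apply), "R" (3x3) and "t" (3): a world point X has camera coordinates R X + t; the wrist camera has in their place "T_tool_cam" (4x4, takes a point from camera to tool coordinates, whose origin is the TCP and whose axes are the tool frame's). Camera axes: x right, y down, z forward; pixel columns grow to the right and rows downward; lengths in m; the calibration is good to about 2 mm. A picture is of the moment at which its call begins: read the wrist's pose just before it. There is no depth.
- ctrl.finish_job(): hands the job in, once; it reports no verdict.
The state is a dict: "t": time; "joint_pos": joint angles; "joint_velocities": joint speeds; "joint_efforts": joint torques, N m; "eef_pos": TCP position; "eef_rot": TCP orientation; "ft_force": force on the tool from outside, world axes, zero at the start; "ft_torque": the same for the moment, N m; "opening": finger opening in m.
Only numpy, scipy, OpenCV 4.12 (cv2) and the standard library are available. Lean on these libraries where they do the work, as an engineer would, in place of code of your own. Each camera call takes 0.05 s, during which the arm holds its last target.

### The job

Clamp the pocket meter in its cradle: from the rack, stand one or both wooden spacer plates upright in the gap between the meter and the end stop (as many as still leave room for the wedge) with their tabs up. Then push the wedge down between the meter and the spacers, sloped side to the meter, until you feel it jam before it reaches the bottom, so that meter, wedge, spacers and stop are all tight together; finish while still gripping the wedge by its tab and holding it tight there, touching neither meter nor stop. Leave the tape roll, dish, pen and pot where they are.

Things in the scene. Friction and masses are not known exactly. Their poses are not given: they have to be found in the camera images.
- spacer_a_tab (a point): light wood spacer plate, a rectangle 8 mm thick (its x), 54 wide (y), 46 high, with one upright tab on top, 14 wide (y), 48 high, near its +y (left) end; upright in a rack slot. Stood in the gap some 9 mm towards its tab's end, its tab is clear of wedge and other spacer. This point is in the tab (+19 mm in y from the plate's middle), 76 mm above the plate's underside and 18 mm below the top of the tab; axes x across the thickness, z up
- spacer_a_foot (a point): centre of the underside of the spacer plate with its tab at the +y end
- spacer_b_tab (a point): light wood spacer plate, a rectangle 8 mm thick (its x), 54 wide (y), 46 high, with one upright tab on top, 14 wide (y), 48 high, near its -y (right) end; upright in a rack slot. Stood in the gap some 9 mm towards its tab's end, its tab is clear of wedge and other spacer. This point is in the tab (-19 mm in y from the plate's middle), 76 mm above the plate's underside and 18 mm below the top of the tab; axes x across the thickness, z up
- spacer_b_foot (a point): centre of the underside of the spacer plate with its tab at the -y end
- wedge_tab (a point): light wood wedge, 32 mm wide (y, fits between the spacers' tabs), tip down in a rack slot: its +x face is flat and upright, its -x face slopes; 2 mm thick (x) at the tip, growing by 1 mm per 4 mm of height to 14 mm at 48 mm; body 50 high, above it one middle tab 14 wide (y), 12 thick (x), 48 high. This point is the middle of the tab's thickness and width, 80 mm above the tip and 18 mm below the tab's top; z up
- wedge_tip (a point): middle of the wedge's thin lower edge; 5 mm to +x and 80 mm below the tab point
- rack: fixed medium wood block, 122 x 90 x 40 mm, with three equal slots along its y at x = -36, 0, +36 mm, each 9.5 mm wide and 26 mm deep; the two spacers and the wedge stand in them in any order, centred, all with the rack's heading within a few degrees. Origin: centre of its underside; z up
- cradle: fixed aluminium cradle, base plate 6 mm thick reaching from x = -31 to +105 mm, 102 wide (y). The meter stands in it on a ledge 20 mm above the table with its top at 54 mm; on the +x side of the meter is the gap, open above, its floor the base plate at z = 6 mm; low cheeks (top at 30 mm) 88 mm apart flank it. Origin: on the table under the meter, on the middle line; x points from the meter to the end stop, z up
- anvil: fixed upright aluminium wall of the cradle behind the meter (-x side), its top at 54 mm; its face to the meter is at cradle x = -16 mm. Origin: middle of the wall's thickness and width, at the base plate's top
- stop: aluminium end stop, an upright plate 72 wide, with its top 54 mm above the table and a foot with two clamping screws, bolted fast to the cradle for the run, at a place that differs from start to start: 14.5 to 27.5 mm of gap between it and the clamped meter. Origin: bottom middle of its face that looks at the meter, so the gap is the stop's x in the cradle's frame minus 18 mm
- meter: pale pocket pH meter, 34 x 60 x 34 mm solid, loose, 0.09 kg, standing in the cradle against the anvil with up to 1 mm of play. Origin: on its underside; front (gap) face at x = +18 mm, back at -16 mm; when clamped its origin is at cradle x = 0
- meter_mid (a point): centre of the meter, 17 mm above its underside
- tape_roll: roll of tape lying flat, 69 mm wide, 19 high; bystander, loose. Origin: centre of its underside
- petri_dish: flat clear round dish, 68 mm, 12 high; bystander, loose. Origin: centre of its underside
- marker: marker pen with red cap lying flat, 138 mm long; bystander, loose. Origin: under its middle
- small_pot: clear pot with frosted cap, 45 mm wide, 67 high; bystander, loose. Origin: centre of its underside

How it is judged:
At the end, for the whole second after the job is handed in: Wedge upright (0.2 rad), slope to the meter, tip 5 mm+ below its top, 1 mm+ off the floor; a spacer behind it, upright (0.3 rad), on the floor (7 mm); anvil and stop each pressed with over 2 N; meter level on its ledge (0.12 rad, 4 mm); fingers grip the wedge (2 N), robot off meter and stop (z of wedge_tip in the frame of cradle between 0.007 and 0.049 m and x of meter_mid in the frame of wedge_tab below -0.01 m and x of wedge_tip in the frame of cradle between 0.018 and 0.046 m and y of wedge_tip in the frame of cradle between -0.02 and 0.02 m and angle between wedge_tip's own z axis and vertical below 0.2 rad and ((x of spacer_a_foot in the frame of cradle between 0.018 and 0.046 m and y of spacer_a_foot in the frame of cradle between -0.025 and 0.025 m and x of spacer_a_foot in the frame of wedge_tab above 0.004 m and z of spacer_a_foot in the frame of cradle below 0.013 m and angle between spacer_a_foot's own z axis and vertical below 0.3 rad) or (x of spacer_b_foot in the frame of cradle between 0.018 and 0.046 m and y of spacer_b_foot in the frame of cradle between -0.025 and 0.025 m and x of spacer_b_foot in the frame of wedge_tab above 0.004 m and z of spacer_b_foot in the frame of cradle below 0.013 m and angle between spacer_b_foot's own z axis and vertical below 0.3 rad)) and contact force between meter and anvil above 2 N and contact force between stop and anything else above 2 N and contact force between the fingers and wedge above 2 N and contact force between each of the arm, the fingers and meter below 0.5 N and contact force between each of the fingers, the arm and stop below 0.5 N and angle between meter_mid's own z axis and vertical below 0.12 rad and z of meter_mid in the frame of cradle below 0.042 m); the arm keeps its last pose, push and grip.
It fails at once if a bystander (tape roll, dish, pen, pot) is moved by more than 25 mm (distance of any of tape_roll, petri_dish, marker, small_pot from where it was at the start of the episode above 0.025 m).
It fails at once if the meter is tipped over or lifted out of its cradle (angle between meter_mid's own z axis and vertical above 0.5 rad or distance of meter from where it was at the start of the episode above 0.04 m).
It also fails if it takes over 72 s, if anything falls off the work surface, if the arm or the gripper's body presses on something with over 40 N, if the wrist force passes 120 N, or if a joint passes its speed limit or range.

## Working session

There is one attempt and no reset: what is moved stays moved. The work goes in short steps, Python scripts to look and compute and a tool call to move; the robot and the scene stay as the last step left them, time stands still between calls to the robot, and variables do not carry over. Pictures are saved under pics/ and viewed, and the job is handed in when it is done.

Besides the shell and the picture viewer there is one more tool, called after "Emit:" in YAML: its name, and indented under it one key for each argument. send_rows: Moves the arm, as the interface text tells. Its arguments: {"type":"object","properties":{"deltas":{"type":"array"},"claw":{"type":"number"},"newtons":{"type":"number"}},"required":["deltas"]}

```bash
mkdir -p pics && cat > h.py <<'E'
import numpy as np, cv2, json
from workcell import ctrl
from scipy.spatial.transform import Rotation as Rn
def pose():
    s=ctrl.sense(); q=s['eef_rot']; return np.array(s['eef_pos']),Rn.from_quat([q[1],q[2],q[3],q[0]]).as_matrix(),s
def save(name,fn,crop=None,scale=1):
    p,Rm,s=pose(); c=ctrl.read_camera(name)
    im=c['pixels'][:,:,::-1]
    cv2.imwrite(fn,im)
    d={k:np.array(v).tolist() for k,v in c.items() if k!='pixels'}
    if name=='wrist':
        T=np.array(c['T_tool_cam']); W=np.eye(4);W[:3,:3]=Rm;W[:3,3]=p; M=np.linalg.inv(W@T); d['R']=M[:3,:3].tolist(); d['t']=M[:3,3].tolist()
    json.dump(d,open(fn+'.json','w')); return d
def load(fn): 
    d=json.load(open(fn+'.json')); return {k:np.array(v) for k,v in d.items()}
def proj(d,X):
    X=np.atleast_2d(X); c=X@np.array(d['R']).T+np.array(d['t']); xy=c[:,:2]/c[:,2:]
    r2=(xy**2).sum(1,keepdims=True); xy=xy*(1+float(d['k1'])*r2); K=np.array(d['intrinsics'])
    return xy@K[:2,:2].T+K[:2,2]
def ray(d,uv):
    K=np.array(d['intrinsics']); uv=np.array(uv,float); v=np.linalg.solve(K[:2,:2],uv-K[:2,2]); x=v.copy()
    for _ in range(30): x=v/(1+float(d['k1'])*(x@x))
    R=np.array(d['R']);t=np.array(d['t']); return -R.T@t, R.T@np.array([x[0],x[1],1.])
def atz(d,uv,z):
    o,r=ray(d,uv); return o+r*(z-o[2])/r[2]
def crop(fn,x0,y0,x1,y1,s,out):
    im=cv2.imread(fn)[y0:y1,x0:x1]; cv2.imwrite(out,cv2.resize(im,None,fx=s,fy=s,interpolation=cv2.INTER_CUBIC))
E
python3 - <<'E'
from h import *
print(ctrl.sense())
for n in('side','top','wrist'):
    d=save(n,f'pics/{n}0.png'); print(n,{k:np.round(v,3).tolist() for k,v in d.items()})
E
```

```text
{'t': 0.0, 'joint_pos': array([ 1.16680172,  0.33390155,  0.03985017,  1.46627963, -0.01338955,
        1.34328581, -0.05849729]), 'joint_velocities': array([-7.80501907e-04,  3.53391833e-04, -7.99307476e-05, -6.39975097e-04,
       -5.32587199e-04, -2.94240976e-04,  1.06711264e-03]), 'joint_efforts': array([-9.87469721e-04, -6.56367087e+01,  1.33462865e+00, -4.03801060e+01,
       -5.97444247e-02,  4.51218383e-02,  1.71696561e-04]), 'eef_pos': array([ 0.19490441, -0.61959842,  0.2216609 ]), 'eef_rot': array([-4.29741992e-04,  8.06258648e-01, -5.91562631e-01, -6.79927415e-04]), 'ft_force': array([ 0.3990796 , -0.04361825,  0.18740528]), 'ft_torque': array([-0.00459298, -0.01308815, -0.01764965]), 'opening': 0.08693691163129294}
side {'intrinsics': [[463.033, 0.0, 268.687], [0.0, 463.033, 210.621], [0.0, 0.0, 1.0]], 'k1': -0.069, 'R': [[-0.907, -0.422, -0.012], [-0.225, 0.506, -0.832], [0.357, -0.752, -0.554]], 't': [0.51, 0.204, 1.171]}
top {'intrinsics': [[502.725, 0.0, 282.719], [0.0, 502.725, 205.649], [0.0, 0.0, 1.0]], 'k1': -0.127, 'R': [[0.025, -1.0, 0.004], [-0.883, -0.025, -0.468], [0.468, 0.008, -0.884]], 't': [0.015, 0.554, 1.351]}
wrist {'intrinsics': [[356.337, 0.0, 277.917], [0.0, 356.337, 209.59], [0.0, 0.0, 1.0]], 'k1': -0.057, 'T_tool_cam': [[1.0, 0.0, -0.0, 0.0], [-0.0, 0.957, 0.29, -0.08], [0.0, -0.29, 0.957, -0.163], [0.0, 0.0, 0.0, 1.0]], 'R': [[0.3, -0.954, -0.002], [-0.913, -0.288, 0.29], [-0.277, -0.086, -0.957]], 't': [-0.65, -0.035, 0.392]}
```

View pics/top0.png

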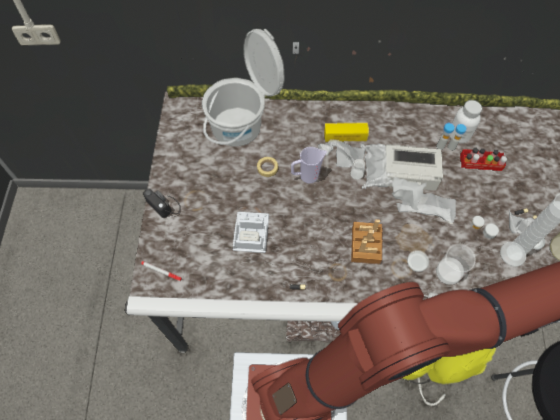

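View pics/side0.png

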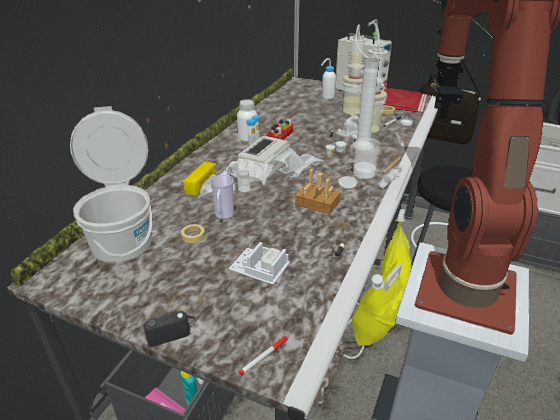

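View pics/wrist0.png

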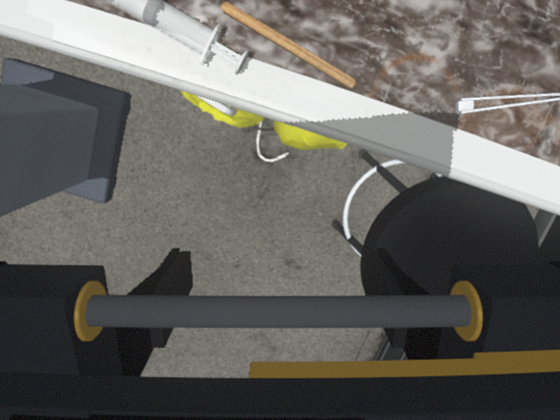

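```bash
python3 - <<'E'
from h import *
crop('pics/top0.png',220,200,400,275,4.4,'pics/c1.png')
crop('pics/side0.png',220,160,360,290,4.4,'pics/c2.png')
d=load('pics/top0.png')
for n,uv,z in[('cradle',(250,236),.006),('rack',(367,245),.04),('dish?',(418,262),.0),('tape',(267,167),.02),('pen',(160,271),0),('r1',(352,259),.04),('r2',(382,260),.04),('r3',(382,224),.04),('r4',(354,222),.04)]: print(n,atz(d,uv,z).round(3))
E
```

```text
cradle [0.512 0.131 0.006]
rack [ 0.476 -0.232  0.04 ]
dish? [ 0.439 -0.397  0.   ]
tape [0.762 0.087 0.02 ]
pen [0.388 0.403 0.   ]
r1 [ 0.429 -0.184  0.04 ]
r2 [ 0.427 -0.275  0.04 ]
r3 [ 0.549 -0.283  0.04 ]
r4 [ 0.554 -0.195  0.04 ]
```

View pics/c1.png

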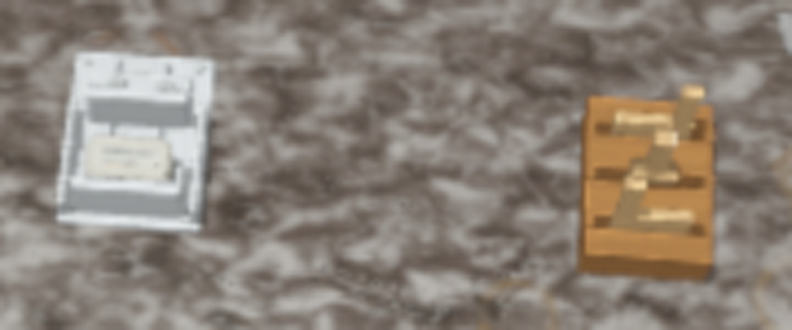

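View pics/c2.png

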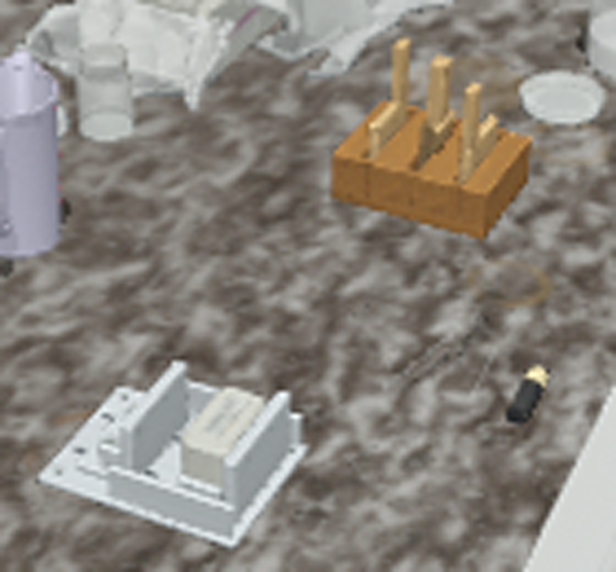

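```bash
cat >> h.py <<'E'
def go(x,y,z,yaw):
    """print delta rows for tool-down pose with tool x at yaw"""
    p,Rm,s=pose(); c,sn=np.cos(yaw),np.sin(yaw)
    T=np.array([[c,sn,0],[sn,-c,0],[0,0,-1.]])
    d=Rm.T@(np.array([x,y,z])-p)*100; a=Rn.from_matrix(Rm.T@T).as_rotvec()
    print('t',round(s['t'],2),'pos',p.round(4),'yaw',round(np.arctan2(Rm[1,0],Rm[0,0]),4),'tilt',Rm[:2,2].round(4),'F',np.round(s['ft_force'],1),'open',round(s['opening'],4))
    print('DELTA cm',d.round(2).tolist(),'rot',a.round(3).tolist())
E
python3 -c "
from h import *
go(.49,-.18,.33,0)"
```

```text
t 0.15 pos [ 0.1949 -0.6197  0.2219] yaw -1.2661 tilt [-0.0005  0.0012] F [ 0.3  0.5 -0. ] open 0.0869
DELTA cm [-33.1, -41.34, -10.78] rot [-0.001, 0.001, -1.266]
```

Emit:
send_rows:
  deltas: [0, 0, -5, 0, 0, 0, -3, -4, -9, 0, 0, -0.1, -7, -8, -10.8, 0, 0, -0.25, -10, -12, -10.8, 0, 0, -0.4, -13, -16, -10.8, 0, 0, -0.55]
  claw: 2.4
  newtons: 20

```text
t: 0.65
eef_pos: [0.2971, -0.4639, 0.3304]
eef_rot: [0.0, 0.938, -0.348, 0.0]
ft_force: [0.6, -1.1, 0.4]
opening: 0.055
```

```bash
python3 -c "
from h import *
go(.49,-.18,.33,0)"
```

```text
t 0.65 pos [ 0.2971 -0.4639  0.3304] yaw -0.7106 tilt [ 0.0004 -0.0005] F [ 0.6 -1.1  0.4] open 0.055
DELTA cm [-3.89, -34.1, 0.03] rot [0.0, -0.001, -0.711]
```

Emit:
send_rows:
  deltas: [-0.5, -5, 0, 0, 0, -0.15, -1.2, -10, 0, 0, 0, -0.3, -1.8, -15, 0, 0, 0, -0.45, -2.4, -20, 0, 0, 0, -0.6, -2.9, -25, 0, 0, 0, -0.711]

```text
t: 1.15
eef_pos: [0.4369, -0.2561, 0.3304]
eef_rot: [0.0, 1.0, 0.003, 0.0]
ft_force: [1.1, -1.1, 0.1]
opening: 0.0252
```

```bash
python3 -c "
from h import *
go(.49,-.18,.33,0)"
```

```text
t 1.15 pos [ 0.4369 -0.2561  0.3304] yaw 0.0062 tilt [ 0.0005 -0.0009] F [ 1.1 -1.1  0.1] open 0.0252
DELTA cm [5.35, -7.58, 0.04] rot [0.001, -0.0, 0.006]
```

Emit:
send_rows:
  deltas: [3, -4, 0, 0, 0, 0, 5.3, -7.6, 0, 0, 0, 0, 5.3, -7.6, 0, 0, 0, 0, 5.3, -7.6, 0, 0, 0, 0, 5.3, -7.6, 0, 0, 0, 0]

```text
t: 1.65
eef_pos: [0.4888, -0.1811, 0.3301]
eef_rot: [0.001, 1.0, 0.002, -0.0]
ft_force: [0.2, 0.2, 0.0]
opening: 0.024
```

```bash
python3 -c "
from h import *
go(.49,-.18,.33,0); save('wrist','pics/w1.png'); save('top','pics/top1.png')"
```

```text
t 1.65 pos [ 0.4888 -0.1811  0.3301] yaw 0.0045 tilt [-0.0002 -0.0012] F [0.2 0.2 0. ] open 0.024
DELTA cm [0.12, -0.11, 0.01] rot [0.001, 0.0, 0.004]
```

View pics/w1.png

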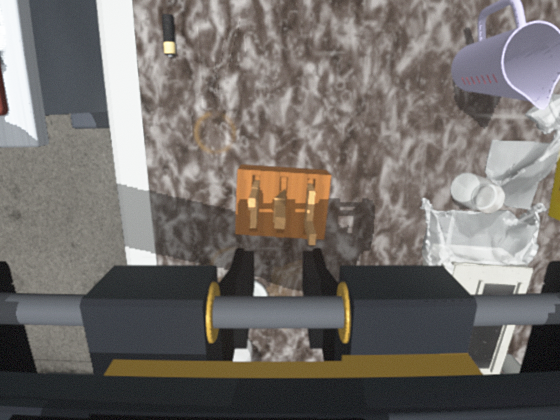

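Emit:
send_rows:
  deltas: [0, 1, 5, 0, 0, 0, 0, 2, 10, 0, 0, 0, 0, 3, 14, 0, 0, 0, 0, 3, 14, 0, 0, 0, 0, 3, 14, 0, 0, 0]

```text
t: 2.25
eef_pos: [0.4886, -0.212, 0.1912]
eef_rot: [0.0, 1.0, 0.001, -0.0]
ft_force: [-0.1, -0.8, 0.9]
opening: 0.0241
```

```bash
python3 -c "
from h import *
go(.49,-.18,.33,0); save('wrist','pics/w2.png')
crop('pics/w2.png',140,70,420,280,2.85,'pics/c3.png')
crop('pics/top1.png',220,200,290,260,8,'pics/c4.png')"
```

```text
t 2.25 pos [ 0.4886 -0.212   0.1912] yaw 0.0021 tilt [-0.0004 -0.0006] F [-0.1 -0.8  0.9] open 0.0241
DELTA cm [0.14, -3.19, -13.88] rot [0.001, 0.0, 0.002]
```

View pics/c3.png

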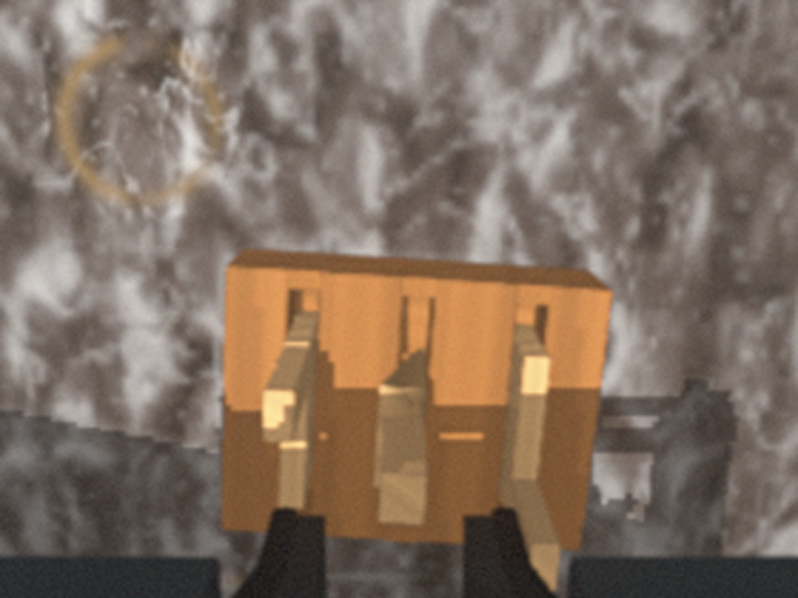

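```bash
cat > rk.py <<'E'
from h import *
from scipy.optimize import least_squares
d=load('pics/w2.png')
uv=np.array([(232,266),(610,290),(222,527),(582,545)])/2.85+[140,70]
W=[]
for u in uv: W.append(atz(d,u,.04)); 
W=np.array(W); print(W.round(4))
loc=np.array([(-61,45),(61,45),(-61,-45),(61,-45)])/1000
def f(p):
    c,s=np.cos(p[2]),np.sin(p[2]); return (proj(d,np.c_[p[0]+loc@[c,-s],p[1]+loc@[s,c],np.full(4,.04)])-uv).ravel()
r=least_squares(f,[.49,-.23,0]); print(r.x.round(4),r.fun.round(1))
p=r.x
im=cv2.imread('pics/w2.png'); im=cv2.resize(im,None,fx=3,fy=3,interpolation=cv2.INTER_CUBIC)
def L(pts,z0s,col=(0,255,0)):
    c,s=np.cos(p[2]),np.sin(p[2]); pts=np.array(pts,float)/1000
    q=proj(d,np.c_[p[0]+pts[:,:2]@[c,-s],p[1]+pts[:,:2]@[s,c],pts[:,2]])*3+1
    cv2.polylines(im,[q.round().astype(int)],True,col,1)
L([(-61,-45,40),(61,-45,40),(61,45,40),(-61,45,40)],0)
# spacer tabs tops z=108
for x,y,w in((-36,19,4),(36,-19,4)):
    L([(x-w,y-7,108),(x+w,y-7,108),(x+w,y+7,108),(x-w,y+7,108)],0,(255,0,0))
    L([(x-w,-27,60),(x+w,-27,60),(x+w,27,60),(x-w,27,60)],0,(255,255,0))
x=-3
L([(x-6,-7,112),(x+6,-7,112),(x+6,7,112),(x-6,7,112)],0,(0,0,255))
L([(x-8,-16,62),(x+6,-16,62),(x+6,16,62),(x-8,16,62)],0,(255,0,255))
cv2.imwrite('pics/ov1.png',im[270:830,500:1250])
E
python3 rk.py
```

```text
[[ 0.4385 -0.1847  0.04  ]
 [ 0.5567 -0.192   0.04  ]
 [ 0.4313 -0.2731  0.04  ]
 [ 0.5529 -0.2794  0.04  ]]
[ 0.4949 -0.2325 -0.0595] [-2.1 -0.8  2.  -0.8  0.1  0.7  0.1  1.5]
```

View pics/ov1.png

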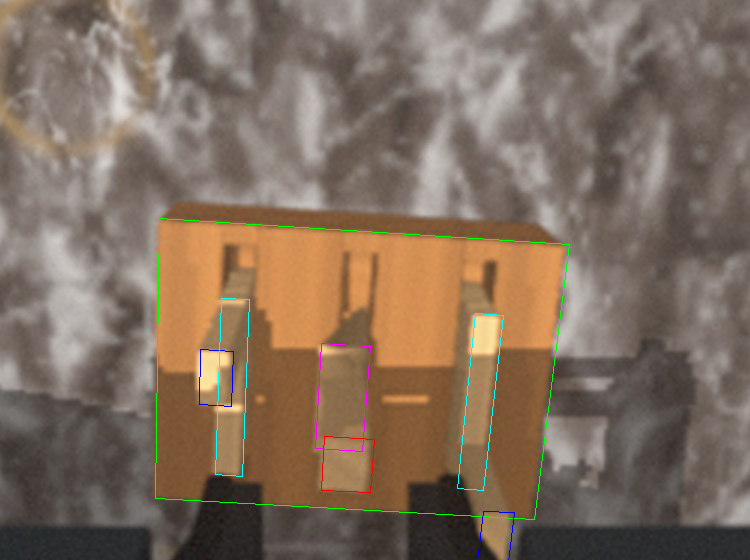

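View pics/c4.png

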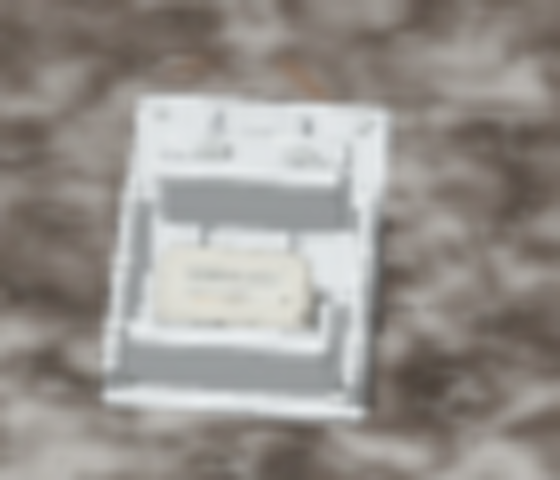

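```bash
cat >> h.py <<'E'
RK=(.4949,-.2325,-.0565)
def fr(P,x,y):
    c,s=np.cos(P[2]),np.sin(P[2]); return P[0]+(c*x-s*y)/1000,P[1]+(s*x+c*y)/1000
E
python3 -c "
from h import *
x,y=fr(RK,-36.3,19); print(x,y); go(x,y,.125,RK[2])"
```

```text
0.4597308528704952 -0.21148045932511264
t 2.3 pos [ 0.4898 -0.2117  0.1925] yaw 0.003 tilt [ 0.0022 -0.0017] F [0.4 1.1 1. ] open 0.024
DELTA cm [-3.02, -0.05, 6.75] rot [0.002, -0.002, 0.06]
```

Emit:
send_rows:
  deltas: [-1.5, 0, 0, 0, 0, 0.03, -3, 0, 3, 0, 0, 0.06, -3, 0, 6.5, 0, 0, 0.06, -3, 0, 6.7, 0, 0, 0.06, -3, 0, 6.7, 0, 0, 0.06]
  claw: 2.0

```text
t: 2.8
eef_pos: [0.4612, -0.2119, 0.1277]
eef_rot: [0.001, 1.0, -0.028, 0.002]
ft_force: [0.3, -0.3, 1.1]
opening: 0.0197
```

```bash
python3 -c "
from h import *
x,y=fr(RK,-36.3,19); print(x,y); go(x,y,.071,RK[2]); save('wrist','pics/w3.png')"
```

```text
0.4597308528704952 -0.21148045932511264
t 2.8 pos [ 0.4612 -0.2119  0.1277] yaw -0.0563 tilt [ 0.0042 -0.0024] F [ 0.3 -0.3  1.1] open 0.0197
DELTA cm [-0.17, -0.05, 5.67] rot [0.002, -0.004, 0.0]
```

View pics/w3.png

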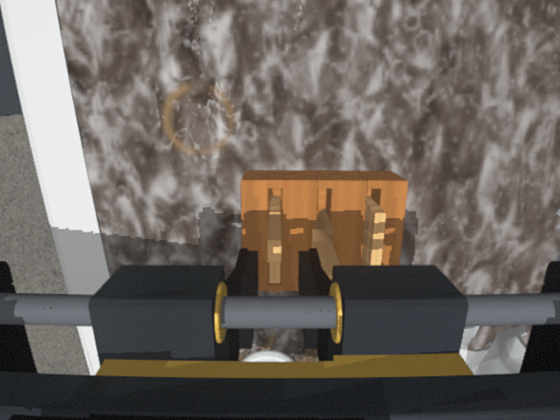

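Emit:
send_rows:
  deltas: [-0.1, 0, 2, 0, -0.002, 0, -0.1, 0, 4, 0, -0.003, 0, -0.1, 0, 5.6, 0, -0.003, 0, -0.1, 0, 5.6, 0, -0.003, 0, -0.1, 0, 5.6, 0, -0.003, 0]

```text
t: 3.35
eef_pos: [0.4624, -0.2125, 0.0742]
eef_rot: [0.002, 1.0, -0.028, 0.002]
ft_force: [-0.2, -0.2, 0.4]
opening: 0.0199
```

Emit:
send_rows:
  deltas: [0, 0, 0, 0, 0, 0, 0, 0, 0, 0, 0, 0, 0, 0, 0, 0, 0, 0, 0, 0, 0, 0, 0, 0, 0, 0, 0, 0, 0, 0]
  claw: 0
  newtons: 25

```text
t: 3.85
eef_pos: [0.4622, -0.2127, 0.0755]
eef_rot: [0.002, 1.0, -0.028, 0.002]
ft_force: [-5.7, 2.1, 13.3]
opening: 0.0086
```

```bash
python3 -c "
from h import *
x,y=fr(RK,-36.3,19); print(x,y); go(x,y,.15,RK[2])"
```

```text
0.4597308528704952 -0.21148045932511264
t 3.85 pos [ 0.4622 -0.2127  0.0755] yaw -0.0563 tilt [ 0.0038 -0.0042] F [-5.7  2.1 13.3] open 0.0086
DELTA cm [-0.22, -0.08, -7.45] rot [0.004, -0.004, 0.0]
```

```bash
python3 -c "
from h import *
save('side','pics/s4.png');save('wrist','pics/w4.png');go(.46,-.21,.15,-.0565)
crop('pics/s4.png',270,140,370,220,7,'pics/c5.png')"
```

```text
t 3.95 pos [ 0.4622 -0.2128  0.0755] yaw -0.0563 tilt [ 0.0039 -0.0042] F [-6.   3.  13.2] open 0.0081
DELTA cm [-0.2, -0.23, -7.45] rot [0.004, -0.004, 0.0]
```

View pics/w4.png

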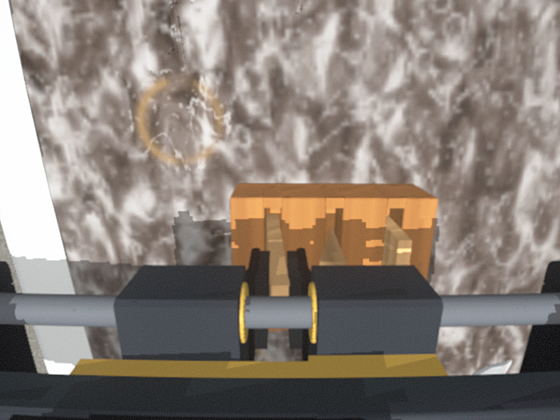

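View pics/c5.png

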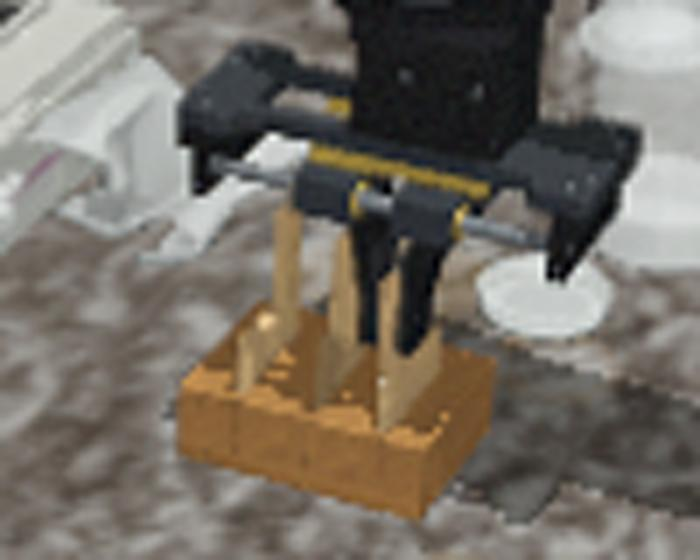

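Emit:
send_rows:
  deltas: [0, 0, -1, 0, 0, 0, 0, 0, -3, 0, 0, 0, 0, 0, -6, 0, 0, 0, 0, 0, -9, 0, 0, 0, 0, 0, -12, 0, 0, 0]

```text
t: 4.45
eef_pos: [0.4619, -0.2121, 0.1977]
eef_rot: [0.002, 1.0, -0.028, 0.003]
ft_force: [0.2, -0.3, 0.3]
opening: 0.0075
```

```bash
python3 -c "
from h import *
save('side','pics/s5.png');save('wrist','pics/w5.png');go(.44,.13,.28,-.05)
crop('pics/s5.png',240,110,380,230,5,'pics/c5.png')"
```

```text
t 4.55 pos [ 0.4642 -0.213   0.2007] yaw -0.0561 tilt [ 0.011  -0.0078] F [ 1.3 -0.5 -0. ] open 0.0079
DELTA cm [-4.25, -34.05, -8.23] rot [0.007, -0.011, -0.006]
```

View pics/w5.png

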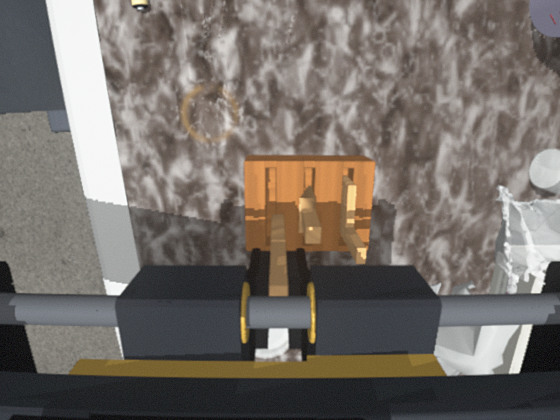

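View pics/c5.png

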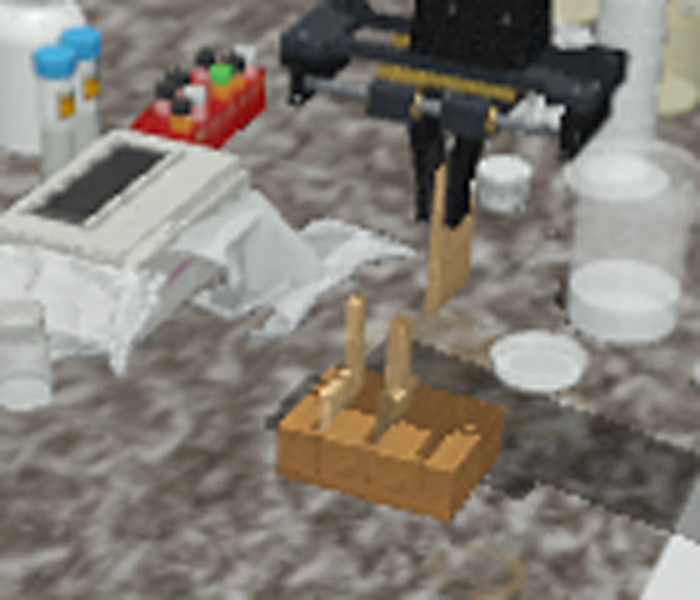

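```bash
python3 -c "
from h import *
go(.51,.088,.19,-.056)"
```

```text
t 4.55 pos [ 0.4642 -0.213   0.2007] yaw -0.0561 tilt [ 0.011  -0.0078] F [ 1.3 -0.5 -0. ] open 0.0079
DELTA cm [2.87, -30.31, 0.88] rot [0.007, -0.011, -0.0]
```

Emit:
send_rows:
  deltas: [0.4, -4, 0, 0.007, -0.011, 0, 0.9, -9, 0.2, 0.007, -0.011, 0, 1.3, -14, 0.4, 0.007, -0.011, 0, 1.8, -19, 0.6, 0.007, -0.011, 0, 2.3, -24, 0.8, 0.007, -0.011, 0]

```text
t: 5.05
eef_pos: [0.5006, 0.0262, 0.1915]
eef_rot: [0.0, 1.0, -0.028, 0.001]
ft_force: [1.7, 0.5, -0.8]
opening: 0.0077
```

```bash
python3 -c "
from h import *
go(.51,.088,.19,-.056)"
```

```text
t 5.05 pos [0.5006 0.0262 0.1915] yaw -0.0564 tilt [ 0.0016 -0.0005] F [ 1.7  0.5 -0.8] open 0.0077
DELTA cm [0.59, -6.22, 0.15] rot [0.0, -0.002, -0.0]
```

Emit:
send_rows:
  deltas: [0.3, -4, 0, 0, 0, 0, 0.6, -6.2, 0.1, 0, 0, 0, 0.6, -6.2, 0.1, 0, 0, 0, 0.6, -6.2, 0.1, 0, 0, 0, 0.6, -6.2, 0.1, 0, 0, 0]

```text
t: 5.55
eef_pos: [0.5101, 0.0863, 0.1905]
eef_rot: [0.001, 1.0, -0.029, 0.001]
ft_force: [-0.4, 0.1, -0.4]
opening: 0.0077
```

```bash
python3 -c "
from h import *
save('wrist','pics/w6.png');go(.51,.088,.19,-.056)
crop('pics/w6.png',170,60,400,260,3.2,'pics/c6.png')"
```

```text
t 5.6 pos [0.5102 0.0862 0.1905] yaw -0.0586 tilt [ 0.0015 -0.0011] F [ 0.4 -0.2 -0.3] open 0.0082
DELTA cm [-0.03, -0.18, 0.05] rot [0.001, -0.002, -0.003]
```

View pics/w6.png

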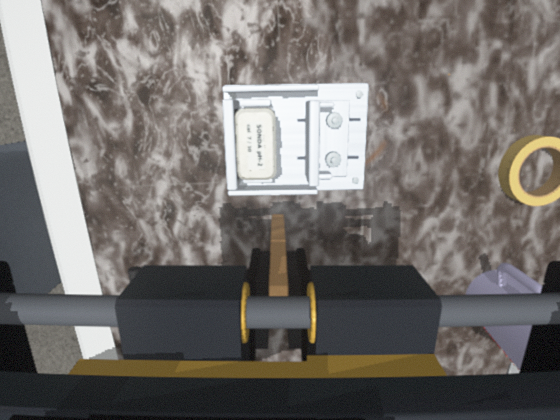

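View pics/c6.png

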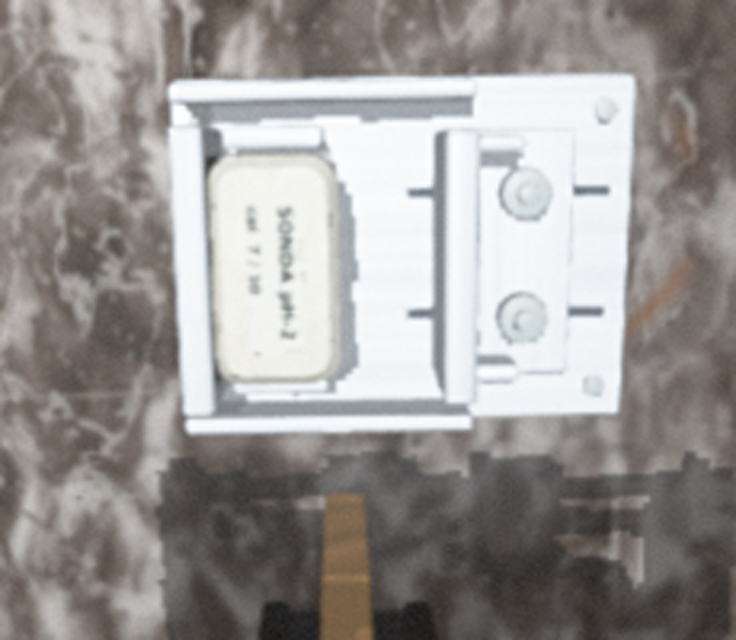

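```bash
python3 - <<'E'
from h import *
d=load('pics/w6.png')
P=lambda u,z: (atz(d,np.array(u)/3.2+[170,60],z)*1000)[:2].round(1)
print('TR',P((634,76),.006),'BR',P((618,413),.006))
print('cheek top right ends', P((472,85),.03),P((470,424),.03), 'left', P((172,85),.03),P((190,426),.03))
print('anvil in',P((201,130),.054),P((215,412),.054),'out',P((170,130),.054),P((187,412),.054))
print('meter front',P((335,190),.054),P((341,340),.054),'back',P((209,190),.054),P((218,340),.054),'ends',P((270,153),.054),P((280,382),.054))
print('stop near',P((445,132),.054),P((448,400),.054),'far',P((478,132),.054),P((478,400),.054))
E
```

```text
TR [599.8 177.6] BR [595.7  77.1]
cheek top right ends [550.  176.7] [546.8  82.4] left [469.2 181.5] [465.1  86.6]
anvil in [478.9 169. ] [475.9  96. ] out [471.  169.5] [468.3  96.4]
meter front [511.7 152.2] [510.9 113.5] back [479.6 154.2] [478.4 115.4] ends [495.8 162.4] [494.  103.2]
stop near [540.3 164.9] [538.7  95.6] far [548.6 164.5] [546.7  95.2]
```

```bash
cat >> h.py <<'E'
CR=(.4931,.1317,-.042)
E
python3 - <<'E'
from h import *
d=load('pics/w6.png')
p=np.array([.5101,.0863,.1905]);yaw=-.0586
for u in((325,493),(366,493),(322,577),(370,577)):
    X=atz(d,np.array(u)/3.2+[170,60],.129)-p
    print((X*1000).round(1))
x,y=fr(CR,39.5,28);go(x,y,.15,CR[2])
print(x,y)
E
```

```text
[ -3.4   8.8 -61.5]
[  5.1   8.3 -61.5]
[ -5.2  -9.7 -61.5]
[  4.9 -10.3 -61.5]
t 5.6 pos [0.5102 0.0862 0.1905] yaw -0.0586 tilt [ 0.0015 -0.0011] F [ 0.4 -0.2 -0.3] open 0.0082
DELTA cm [1.93, -7.31, 4.05] rot [0.001, -0.002, -0.017]
0.5337408204075252 0.15801679533308116
```

Emit:
send_rows:
  deltas: [0.7, -3, 0, 0, 0, 0, 1.4, -6, 1, 0, 0, -0.01, 1.9, -7.3, 3, 0, 0, -0.017, 1.9, -7.3, 4, 0, 0, -0.017, 1.9, -7.3, 4, 0, 0, -0.017]

```text
t: 6.1
eef_pos: [0.5326, 0.1562, 0.1488]
eef_rot: [0.001, 1.0, -0.021, -0.001]
ft_force: [-0.6, -0.9, -0.2]
opening: 0.0079
```

```bash
python3 - <<'E'
from h import *
save('wrist','pics/w7.png');save('side','pics/s7.png')
x,y=fr(CR,39.5,28);go(x,y,.085,CR[2])
crop('pics/w7.png',180,60,420,260,3.2,'pics/c7.png')
crop('pics/s7.png',200,180,340,290,5,'pics/c8.png')
E
```

```text
t 6.2 pos [0.5336 0.1563 0.1507] yaw -0.0437 tilt [ 0.0013 -0.0018] F [0.3 0.4 0.1] open 0.0075
DELTA cm [-0.0, -0.18, 6.57] rot [0.002, -0.001, -0.002]
```

View pics/c7.png

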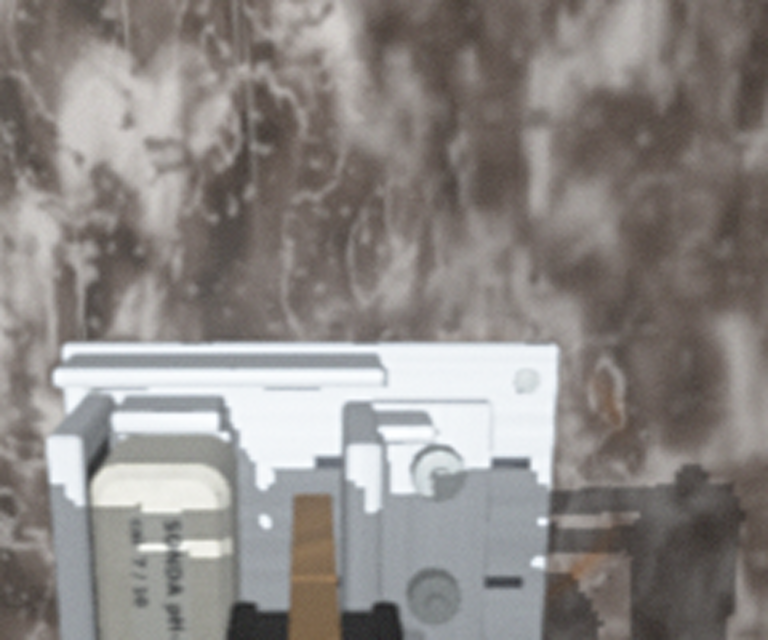

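View pics/c8.png

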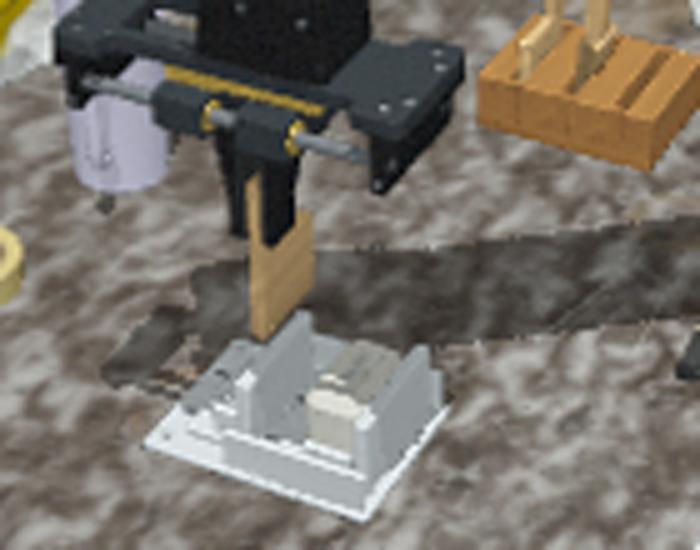

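```bash
python3 - <<'E'
from h import *
d=load('pics/w7.png')
def P(u,z):
    X=atz(d,np.array(u)/3.2+[180,60],z); c,s=np.cos(CR[2]),np.sin(CR[2]); v=X[:2]-CR[:2]
    return (np.array([c*v[0]+s*v[1],-s*v[0]+c*v[1]])*1000).round(1)
print('stop',P((344,404),.054),P((344,520),.054),'far',P((382,404),.054))
print('foot',P((292,494),.0892),P((333,494),.0892))
print('meter',P((236,540),.054),P((90,540),.054),'anvil in',P((90,440),.054))
print('plate TR',P((558,345),.006))
E
```

```text
stop [45.6 45.6] [45.8 17.2] far [54.4 45.6]
foot [34.2 35. ] [42.6 35. ]
meter [19.9 12.2] [-15.2  12.1] anvil in [-13.8  37. ]
plate TR [104.7  50.8]
```

Emit:
send_rows:
  deltas: [0.1, -0.2, 1.5, 0.002, -0.001, 0, 0.1, -0.2, 3, 0.002, -0.001, 0, 0.1, -0.2, 5, 0.002, -0.001, 0, 0.1, -0.2, 6.6, 0.002, -0.001, 0, 0.1, -0.2, 7, 0.002, -0.001, 0]

```text
t: 6.7
eef_pos: [0.5334, 0.1574, 0.0782]
eef_rot: [0.0, 1.0, -0.022, -0.001]
ft_force: [-0.1, -0.0, -0.6]
opening: 0.0077
```

```bash
python3 - <<'E'
from h import *
x,y=fr(CR,40.5,28);go(x,y,.066,CR[2])
save('side','pics/s8.png')
crop('pics/s8.png',200,180,340,290,5,'pics/c8.png')
E
```

```text
t 6.7 pos [0.5334 0.1574 0.0782] yaw -0.0438 tilt [-0.003  -0.0005] F [-0.1 -0.  -0.6] open 0.0077
DELTA cm [0.14, -0.07, 1.22] rot [0.001, 0.003, -0.002]
```

View pics/c8.png

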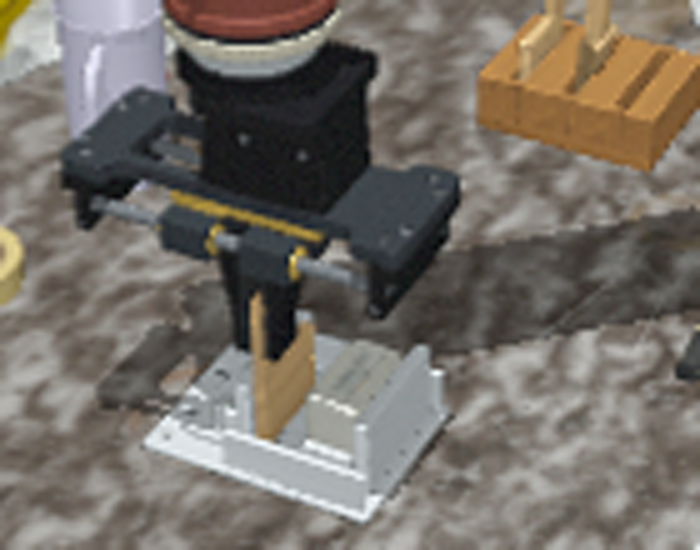

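Emit:
send_rows:
  deltas: [0.1, 0, 0.4, 0, 0.002, 0, 0.1, 0, 0.8, 0, 0.002, 0, 0.1, 0, 1.1, 0, 0.002, 0, 0.1, 0, 1.3, 0, 0.002, 0, 0.1, 0, 1.3, 0, 0.002, 0]

```text
t: 7.25
eef_pos: [0.5354, 0.1581, 0.0674]
eef_rot: [0.0, 1.0, -0.022, 0.001]
ft_force: [-3.7, -1.3, 14.7]
opening: 0.0076
```

```bash
python3 - <<'E'
from h import *
x,y=fr(CR,40.5,28);go(x,y,.066,CR[2])
E
```

```text
t 7.25 pos [0.5354 0.1581 0.0674] yaw -0.0436 tilt [ 0.0013 -0.0003] F [-3.7 -1.3 14.7] open 0.0076
DELTA cm [-0.06, 0.01, 0.14] rot [0.0, -0.001, -0.002]
```

Emit:
send_rows:
  deltas: [0, 0, 0, 0, 0, 0, 0, 0, 0, 0, 0, 0, 0, 0, 0, 0, 0, 0, 0, 0, -2, 0, 0, 0, 0, 0, -6, 0, 0, 0]
  claw: 2.4

```text
t: 7.75
eef_pos: [0.5332, 0.1572, 0.1252]
eef_rot: [0.001, 1.0, -0.022, -0.002]
ft_force: [0.1, -1.2, -0.0]
opening: 0.0237
```

```bash
python3 - <<'E'
from h import *
save('side','pics/s9.png')
crop('pics/s9.png',200,180,340,290,5,'pics/c9.png')
x,y=fr(RK,36.3,-19);go(x,y,.18,RK[2])
E
```

```text
t 7.8 pos [0.5371 0.1593 0.1336] yaw -0.0431 tilt [0.0058 0.0011] F [3.9 2.5 5.8] open 0.024
DELTA cm [1.1, 41.26, -4.69] rot [-0.001, -0.006, 0.013]
```

View pics/c9.png

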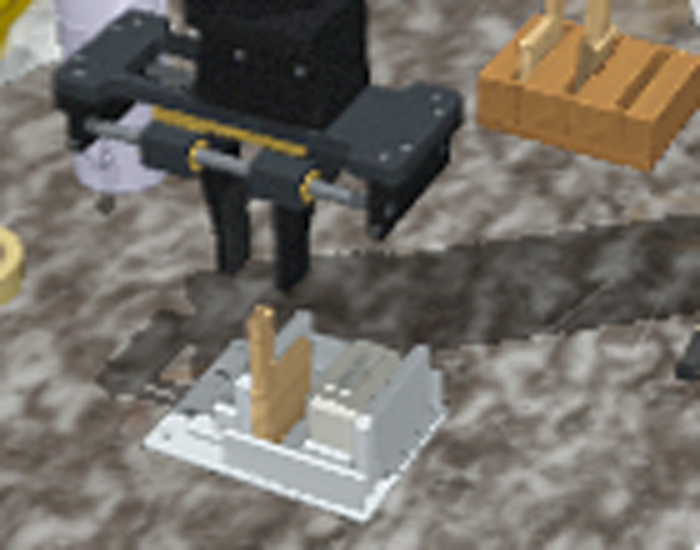

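Emit:
send_rows:
  deltas: [0, 2, -4.5, 0, -0.005, 0, 0.2, 7, -5, 0, -0.006, 0, 0.4, 12, -5, 0, -0.006, 0, 0.6, 17, -5, 0, -0.006, 0, 0.8, 22, -5, 0, -0.006, 0.01]

```text
t: 8.3
eef_pos: [0.5351, -0.0604, 0.1836]
eef_rot: [-0.0, 1.0, -0.026, 0.0]
ft_force: [0.3, -0.1, -0.2]
opening: 0.0239
```

```bash
python3 - <<'E'
from h import *
x,y=fr(RK,36.3,-19);go(x,y,.175,RK[2])
E
```

```text
t 8.3 pos [ 0.5351 -0.0604  0.1836] yaw -0.053 tilt [0.0006 0.0009] F [ 0.3 -0.1 -0.2] open 0.0239
DELTA cm [0.52, 19.31, 0.84] rot [-0.001, -0.001, 0.004]
```

Emit:
send_rows:
  deltas: [0.1, 5, 0, 0, 0, 0, 0.3, 10, 0, 0, 0, 0, 0.4, 15, 0, 0, 0, 0.004, 0.5, 19, 0.5, 0, 0, 0.004, 0.5, 19.3, 0.8, 0, 0, 0.004]
  claw: 2.0

```text
t: 8.8
eef_pos: [0.5279, -0.2608, 0.1743]
eef_rot: [0.001, 0.999, -0.033, -0.0]
ft_force: [-0.6, -0.5, -1.0]
opening: 0.0205
```

```bash
python3 - <<'E'
from h import *
save('wrist','pics/w10.png')
x,y=fr(RK,36.3,-19);go(x,y,.125,RK[2])
E
```

```text
t 8.85 pos [ 0.5285 -0.2575  0.1739] yaw -0.0631 tilt [-0.0009  0.0007] F [-1.1  0.3 -0.5] open 0.02
DELTA cm [0.14, -0.4, 4.89] rot [-0.001, 0.001, -0.007]
```

View pics/w10.png

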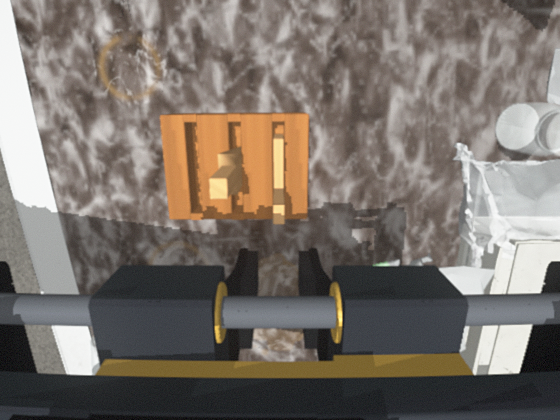

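```bash
python3 - <<'E'
from h import *
d=load('pics/w10.png')
crop('pics/w10.png',150,100,330,240,4.4,'pics/c10.png')
print(atz(d,(279,220),.108),fr(RK,36.3,-19),'wedge',atz(d,(222,187),.112),fr(RK,-4,0))
E
```

```text
[ 0.52897305 -0.25801777  0.108     ] (np.float64(0.5300691471295048), np.float64(-0.25351954067488736)) wedge [ 0.4936575 -0.2317721  0.112    ] (np.float64(0.49090638280177074), np.float64(-0.2322741202222261))
```

View pics/c10.png

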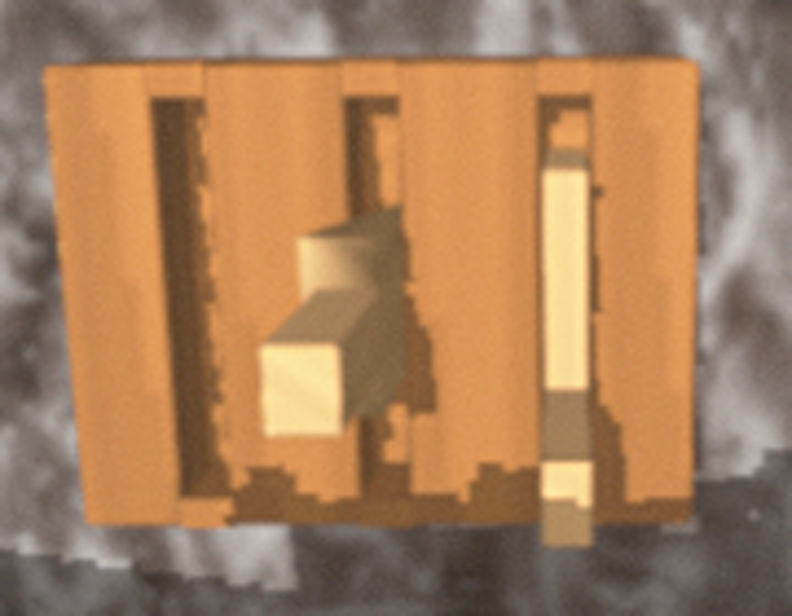

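Emit:
send_rows:
  deltas: [0.1, -0.4, 1, 0, 0, -0.006, 0.1, -0.4, 3, 0, 0, -0.006, 0.1, -0.4, 5, 0, 0, -0.006, 0.1, -0.4, 5, 0, 0, -0.006, 0.1, -0.4, 5, 0, 0, -0.006]

```text
t: 9.35
eef_pos: [0.5299, -0.2519, 0.1239]
eef_rot: [-0.001, 1.0, -0.027, -0.001]
ft_force: [0.6, 0.1, 0.0]
opening: 0.0202
```

```bash
python3 - <<'E'
from h import *
x,y=fr(RK,35.7,-19);go(x,y,.071,RK[2])
E
```

```text
t 9.35 pos [ 0.5299 -0.2519  0.1239] yaw -0.0549 tilt [-0.0014  0.0014] F [0.6 0.1 0. ] open 0.0202
DELTA cm [-0.03, 0.16, 5.29] rot [-0.001, 0.001, 0.002]
```

Emit:
send_rows:
  deltas: [0, 0.1, 2, 0, 0, 0, 0, 0.1, 4, 0, 0, 0, 0, 0.1, 5.3, 0, 0, 0, 0, 0.1, 5.3, 0, 0, 0, 0, 0.1, 5.3, 0, 0, 0]

```text
t: 9.85
eef_pos: [0.5303, -0.2528, 0.0718]
eef_rot: [-0.001, 1.0, -0.027, -0.0]
ft_force: [0.4, -0.6, 0.2]
opening: 0.0202
```

Emit:
send_rows:
  deltas: [0, 0, 0, 0, 0, 0, 0, 0, 0, 0, 0, 0, 0, 0, 0, 0, 0, 0, 0, 0, 0, 0, 0, 0, 0, 0, 0, 0, 0, 0]
  claw: 0
  newtons: 25

```text
t: 10.35
eef_pos: [0.5301, -0.2531, 0.0727]
eef_rot: [-0.0, 1.0, -0.027, -0.0]
ft_force: [-3.3, 0.3, 5.8]
opening: 0.0077
```

```bash
python3 - <<'E'
from h import *
x,y=fr(RK,35.7,-19);go(x,y,.19,RK[2])
E
```

```text
t 10.35 pos [ 0.5301 -0.2531  0.0727] yaw -0.0548 tilt [-0.0009  0.0005] F [-3.3  0.3  5.8] open 0.0077
DELTA cm [-0.07, 0.04, -11.73] rot [-0.0, 0.001, 0.002]
```

Emit:
send_rows:
  deltas: [0, 0, -2, 0, 0, 0, 0, 0, -5, 0, 0, 0, 0, 0, -9, 0, 0, 0, 0, -1, -12, 0, 0, 0, 0, -5, -12, 0, 0, 0]

```text
t: 10.85
eef_pos: [0.5345, -0.2078, 0.1976]
eef_rot: [0.002, 1.0, -0.031, 0.003]
ft_force: [0.3, 0.6, -0.4]
opening: 0.0079
```

```bash
python3 - <<'E'
from h import *
x,y=fr(CR,31.5,-28);go(x,y,.19,CR[2])
E
```

```text
t 10.85 pos [ 0.5345 -0.2078  0.1976] yaw -0.0618 tilt [ 0.0057 -0.0041] F [ 0.3  0.6 -0.4] open 0.0079
DELTA cm [-3.03, -30.9, 0.62] rot [0.004, -0.006, -0.02]
```

Emit:
send_rows:
  deltas: [-0.4, -5, 0, 0.004, -0.006, 0, -0.9, -10, 0, 0.004, -0.006, -0.01, -1.4, -15, 0, 0.004, -0.006, -0.02, -1.9, -20, 0, 0.004, -0.006, -0.02, -2.4, -25, 0, 0.004, -0.006, -0.02]

```text
t: 11.35
eef_pos: [0.5258, 0.044, 0.1971]
eef_rot: [0.0, 1.0, -0.021, 0.001]
ft_force: [1.2, -0.5, -0.4]
opening: 0.0079
```

```bash
python3 - <<'E'
from h import *
x,y=fr(CR,31.5,-28);go(x,y,.18,CR[2])
E
```

```text
t 11.35 pos [0.5258 0.044  0.1971] yaw -0.0421 tilt [ 0.0011 -0.0003] F [ 1.2 -0.5 -0.4] open 0.0079
DELTA cm [-0.48, -5.83, 1.71] rot [0.0, -0.001, -0.0]
```

Emit:
send_rows:
  deltas: [-0.2, -3, 0, 0, 0, 0, -0.5, -5.8, 1, 0, 0, 0, -0.5, -5.8, 1.7, 0, 0, 0, -0.5, -5.8, 1.7, 0, 0, 0, -0.5, -5.8, 1.7, 0, 0, 0]

```text
t: 11.85
eef_pos: [0.5234, 0.1009, 0.1802]
eef_rot: [0.0, 1.0, -0.022, 0.0]
ft_force: [0.3, -0.6, 0.3]
opening: 0.0083
```

```bash
python3 - <<'E'
from h import *
save('wrist','pics/w11.png')
crop('pics/w11.png',170,60,410,260,3.2,'pics/c11.png')
x,y=fr(CR,31.5,-28);go(x,y,.15,CR[2])
E
```

```text
t 11.9 pos [0.5236 0.1008 0.1804] yaw -0.044 tilt [ 0.0013 -0.0007] F [ 0.5 -0.1  0.4] open 0.0074
DELTA cm [-0.03, -0.16, 3.04] rot [0.001, -0.001, -0.002]
```

View pics/c11.png

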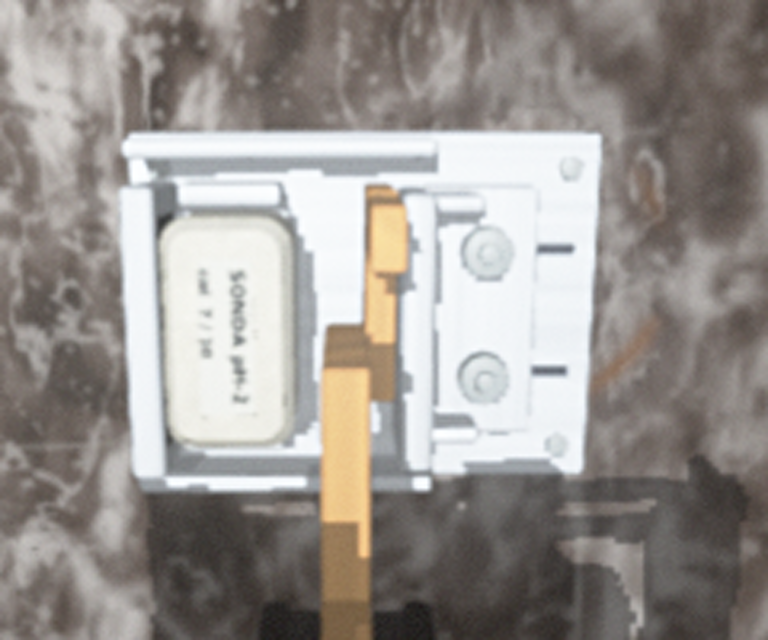

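```bash
python3 - <<'E'
from h import *
d=load('pics/w11.png')
def P(u,z):
    X=atz(d,np.array(u)/3.2+[170,60],z); c,s=np.cos(CR[2]),np.sin(CR[2]); v=X[:2]-CR[:2]
    return (np.array([c*v[0]+s*v[1],-s*v[0]+c*v[1]])*1000).round(1)
print('a top',P((364,320),.052),P((397,320),.052),'stop',P((404,320),.054),'meter',P((297,320),.054),P((162,320),.054),P((158,215),.054))
print('foot b',P((327,325),.1217),P((366,325),.1217),'top',P((322,367),.1677),P((370,367),.1677))
print('a bottom y end',P((380,186),.006), P((120,190),.054),P((599,134),.006),P((583,472),.006))
E
```

```text
a top [36.7  4.4] [45.2  4.4] stop [46.8  4.7] meter [19.6  4.7] [-14.7   4.8] [-14.6  31. ]
foot b [28.3 14.4] [35.9 14.4] top [28.2 15.3] [35.7 15.3]
a bottom y end [42.  35.8] [-23.7  37.2] [104.3  50.5] [105.3 -50. ]
```

Emit:
send_rows:
  deltas: [-0.1, -0.2, 1, 0, -0.001, 0, -0.1, -0.2, 3, 0, -0.001, 0, -0.1, -0.2, 5, 0, -0.001, 0, -0.1, -0.2, 6.5, 0, -0.001, 0, -0.1, -0.2, 6.5, 0, -0.001, 0]

```text
t: 12.4
eef_pos: [0.5214, 0.102, 0.1132]
eef_rot: [0.001, 1.0, -0.022, -0.002]
ft_force: [0.1, 0.5, -0.1]
opening: 0.0079
```

```bash
python3 - <<'E'
from h import *
save('wrist','pics/w12.png');save('side','pics/s12.png')
crop('pics/w12.png',170,60,410,260,3.2,'pics/c12.png')
crop('pics/s12.png',200,180,340,290,5,'pics/c13.png')
x,y=fr(CR,30.9,-28);go(x,y,.063,CR[2])
E
```

```text
t 12.5 pos [0.5229 0.1027 0.1155] yaw -0.0443 tilt [ 0.0001 -0.0005] F [-0.2  0.6  1.1] open 0.0079
DELTA cm [-0.01, 0.02, 5.25] rot [0.001, -0.0, -0.002]
```

View pics/c12.png

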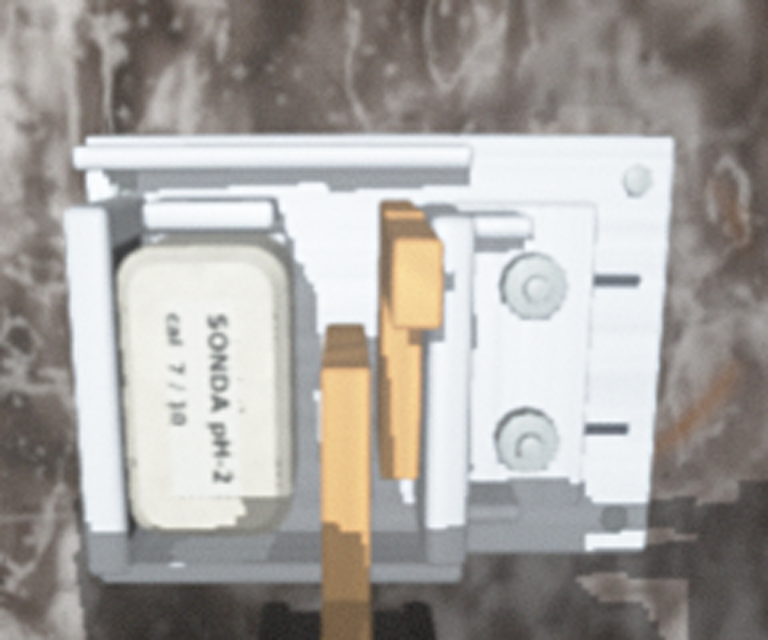

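View pics/c13.png

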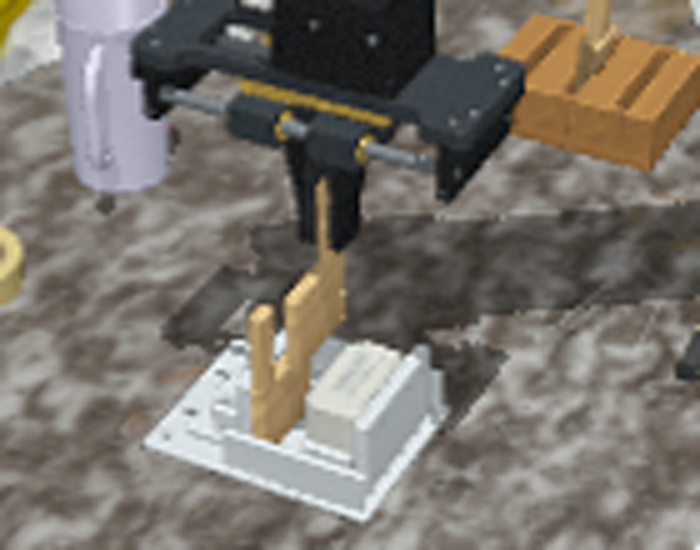

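Emit:
send_rows:
  deltas: [0, 0, 1.5, 0, 0, 0, 0, 0, 3, 0, 0, 0, 0, 0, 4, 0, 0, 0, 0, 0, 4.8, 0, 0, 0, 0, 0, 5.2, 0, 0, 0]

```text
t: 13.0
eef_pos: [0.5229, 0.1028, 0.0631]
eef_rot: [0.0, 1.0, -0.022, -0.0]
ft_force: [-4.9, -1.1, 31.6]
opening: 0.0072
```

```bash
python3 - <<'E'
from h import *
x,y=fr(CR,30.9,-28);go(x,y,.063,CR[2])
E
```

```text
t 13.0 pos [0.5229 0.1028 0.0631] yaw -0.0441 tilt [-0.0002 -0.0004] F [-4.9 -1.1 31.6] open 0.0072
DELTA cm [-0.01, 0.04, 0.01] rot [0.0, 0.0, -0.002]
```

Emit:
send_rows:
  deltas: [0, 0, -0.15, 0, 0, 0, 0.1, 0, -0.15, 0, 0, 0, 0.2, 0, -0.15, 0, 0, 0, 0.3, 0, -0.1, 0, 0, 0, 0.3, 0, -0.1, 0, 0, 0]

```text
t: 13.5
eef_pos: [0.5256, 0.1027, 0.0639]
eef_rot: [0.0, 1.0, -0.022, -0.0]
ft_force: [-2.0, 0.2, 1.4]
opening: 0.0075
```

Emit:
send_rows:
  deltas: [0, 0, 0, 0, 0, 0, 0, 0, 0, 0, 0, 0, 0, 0, 0, 0, 0, 0, 0, 0, -2, 0, 0, 0, 0, 0, -6, 0, 0, 0]
  claw: 2.4

```text
t: 14.0
eef_pos: [0.5237, 0.1021, 0.1222]
eef_rot: [0.0, 1.0, -0.022, -0.003]
ft_force: [-0.1, -0.3, 0.4]
opening: 0.0234
```

```bash
python3 - <<'E'
from h import *
save('side','pics/s14.png')
crop('pics/s14.png',200,180,340,290,5,'pics/c14.png')
x,y=fr(RK,-4,0);go(x,y,.19,RK[2])
E
```

```text
t 14.05 pos [0.5278 0.1038 0.1303] yaw -0.0434 tilt [0.0041 0.0005] F [3.2 1.9 5.7] open 0.0238
DELTA cm [-2.2, 33.73, -6.01] rot [-0.001, -0.004, 0.013]
```

View pics/c14.png

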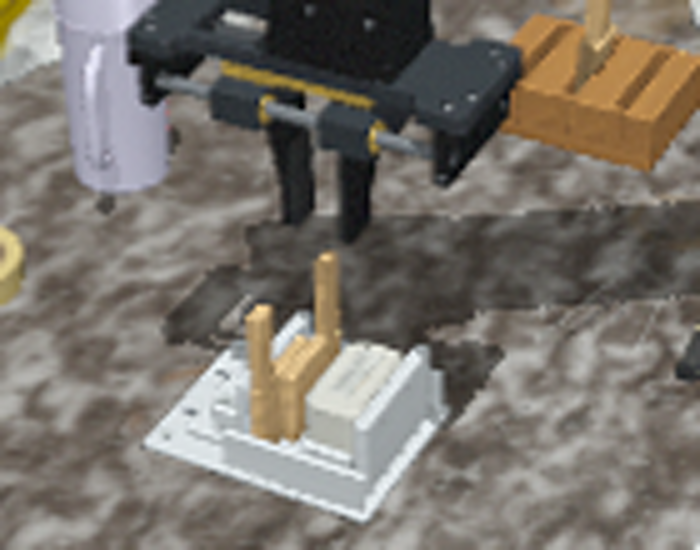

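Both spacers stand upright against the stop side. Now the wedge.

Emit:
send_rows:
  deltas: [0, 2, -5, 0, -0.004, 0, -0.4, 7, -6, 0, -0.004, 0, -0.8, 12, -6, 0, -0.004, 0, -1.2, 17, -6, 0, -0.004, 0.01, -1.5, 22, -6, 0, -0.004, 0.013]

```text
t: 14.55
eef_pos: [0.5034, -0.111, 0.1907]
eef_rot: [0.0, 1.0, -0.028, 0.001]
ft_force: [0.6, -0.3, -0.8]
opening: 0.0242
```

```bash
python3 - <<'E'
from h import *
x,y=fr(RK,-4,0);go(x,y,.18,RK[2])
E
```

```text
t 14.55 pos [ 0.5034 -0.111   0.1907] yaw -0.0566 tilt [ 0.0017 -0.0003] F [ 0.6 -0.3 -0.8] open 0.0242
DELTA cm [-0.57, 12.18, 1.07] rot [0.0, -0.002, -0.0]
```

Emit:
send_rows:
  deltas: [-0.3, 5, 0, 0, -0.002, 0, -0.5, 10, 0, 0, -0.002, 0, -0.6, 12.2, 1, 0, -0.002, 0, -0.6, 12.2, 1, 0, -0.002, 0, -0.6, 12.2, 1, 0, -0.002, 0]

```text
t: 15.05
eef_pos: [0.4905, -0.2324, 0.1805]
eef_rot: [-0.0, 1.0, -0.029, -0.0]
ft_force: [0.2, 0.9, 0.0]
opening: 0.0237
```

```bash
python3 - <<'E'
from h import *
save('wrist','pics/w15.png')
crop('pics/w15.png',180,100,360,260,4.4,'pics/c15.png')
x,y=fr(RK,-4,0);go(x,y,.075,RK[2])
E
```

```text
t 15.1 pos [ 0.491  -0.2314  0.1809] yaw -0.0557 tilt [0.0001 0.0003] F [ 1.2  0.4 -1. ] open 0.0243
DELTA cm [-0.0, 0.09, 10.59] rot [-0.0, -0.0, 0.001]
```

View pics/c15.png

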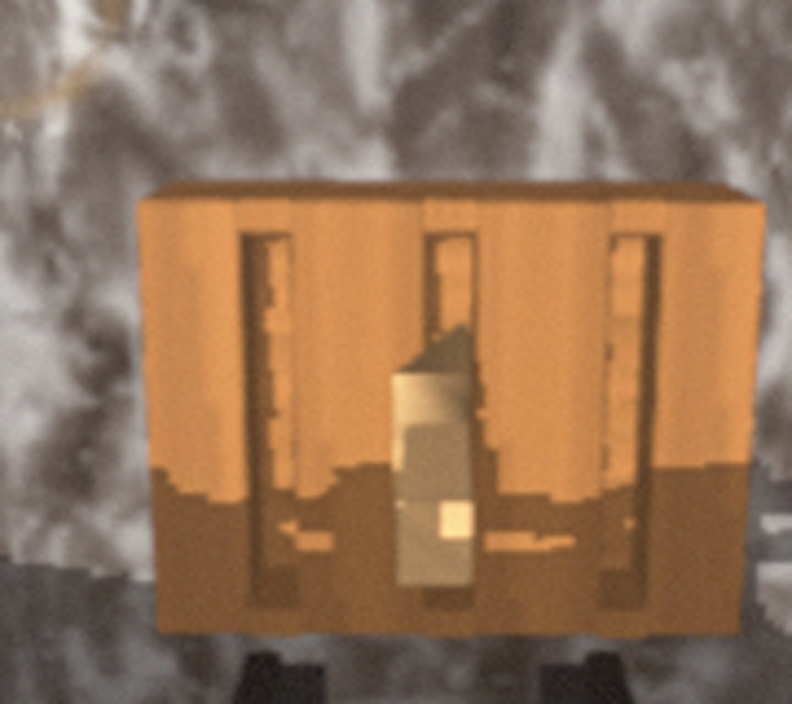

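```bash
python3 - <<'E'
from h import *
d=load('pics/w15.png')
X=atz(d,(435/4.4+180,542/4.4+100),.112);print(X, X-pose()[0])
E
```

```text
[ 0.49131459 -0.23255126  0.112     ] [ 0.00033845 -0.0011332  -0.06885864]
```

Emit:
send_rows:
  deltas: [0, 0.1, 3, 0, 0, 0, 0, 0.1, 6, 0, 0, 0, 0, 0.1, 9, 0, 0, 0, 0, 0.1, 10.6, 0, 0, 0, 0, 0.1, 10.6, 0, 0, 0]

```text
t: 15.6
eef_pos: [0.4902, -0.2301, 0.0731]
eef_rot: [-0.001, 1.0, -0.026, -0.001]
ft_force: [-0.1, 0.6, 0.1]
opening: 0.0242
```

Emit:
send_rows:
  deltas: [0, 0, 0, 0, 0, 0, 0, 0, 0, 0, 0, 0, 0, 0, 0, 0, 0, 0, 0, 0, 0, 0, 0, 0, 0, 0, 0, 0, 0, 0]
  claw: 0
  newtons: 60

```text
t: 16.1
eef_pos: [0.4915, -0.23, 0.0744]
eef_rot: [-0.001, 1.0, -0.026, -0.0]
ft_force: [2.6, 2.3, 5.8]
opening: 0.0114
```

```bash
python3 - <<'E'
from h import *
x,y=fr(RK,-4,0);go(x,y,.2,RK[2])
E
```

```text
t 16.1 pos [ 0.4915 -0.23    0.0744] yaw -0.0527 tilt [0.     0.0016] F [2.6 2.3 5.8] open 0.0114
DELTA cm [-0.05, 0.21, -12.56] rot [-0.002, 0.0, 0.004]
```

Emit:
send_rows:
  deltas: [0, 0, -2, 0, 0, 0, 0, 0, -6, 0, 0, 0, 0, 0, -10, 0, 0, 0, 0, -2, -12.5, 0, 0, 0, 0, -6, -12.5, 0, 0, 0]

```text
t: 16.6
eef_pos: [0.4958, -0.1735, 0.2034]
eef_rot: [0.001, 1.0, -0.029, 0.002]
ft_force: [0.9, 1.2, -0.4]
opening: 0.0114
```

```bash
python3 - <<'E'
from h import *
x,y=fr(CR,19,-10);go(x,y,.19,CR[2])
E
```

```text
t 16.6 pos [ 0.4958 -0.1735  0.2034] yaw -0.0585 tilt [ 0.0049 -0.0018] F [ 0.9  1.2 -0.4] open 0.0114
DELTA cm [-0.14, -29.48, 1.29] rot [0.002, -0.005, -0.016]
```

Emit:
send_rows:
  deltas: [0, -5, 0, 0.002, -0.005, 0, 0, -10, 0, 0.002, -0.005, 0, -0.1, -15, 0, 0.002, -0.005, -0.016, -0.1, -20, 0, 0.002, -0.005, -0.016, -0.1, -25, 0, 0.002, -0.005, -0.016]

```text
t: 17.1
eef_pos: [0.5089, 0.0775, 0.2032]
eef_rot: [0.0, 1.0, -0.022, 0.0]
ft_force: [0.4, -0.6, 0.4]
opening: 0.0116
```

```bash
python3 - <<'E'
from h import *
x,y=fr(CR,19,-8);go(x,y,.18,CR[2])
E
```

```text
t 17.1 pos [0.5089 0.0775 0.2032] yaw -0.0432 tilt [ 0.0003 -0.0007] F [ 0.4 -0.6  0.4] open 0.0116
DELTA cm [0.09, -4.55, 2.32] rot [0.001, -0.0, -0.001]
```

Emit:
send_rows:
  deltas: [0.1, -2.5, 1, 0, 0, 0, 0.1, -2.5, 2.3, 0, 0, 0, 0.1, -2.5, 2.3, 0, 0, 0, 0.1, -2.5, 2.3, 0, 0, 0, 0.1, -2.5, 2.3, 0, 0, 0]

```text
t: 17.6
eef_pos: [0.5114, 0.1008, 0.1806]
eef_rot: [0.001, 1.0, -0.023, 0.0]
ft_force: [-0.7, -0.4, 0.3]
opening: 0.0114
```

```bash
python3 - <<'E'
from h import *
save('wrist','pics/w16.png')
crop('pics/w16.png',170,60,410,260,3.2,'pics/c16.png')
x,y=fr(CR,19,0);go(x,y,.15,CR[2])
E
```

```text
t 17.65 pos [0.5114 0.101  0.1807] yaw -0.0455 tilt [ 0.0009 -0.0011] F [-0.   0.5 -0.3] open 0.0111
DELTA cm [-0.07, -2.99, 3.06] rot [0.001, -0.001, -0.004]
```

View pics/c16.png

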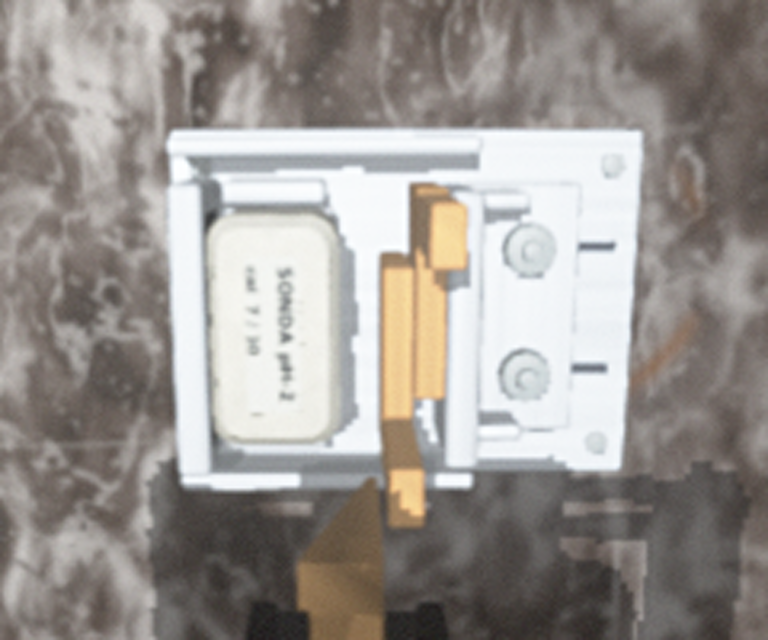

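```bash
python3 - <<'E'
from h import *
d=load('pics/w16.png')
def P(u,z):
    X=atz(d,np.array(u)/3.2+[170,60],z); c,s=np.cos(CR[2]),np.sin(CR[2]); v=X[:2]-CR[:2]
    return (np.array([c*v[0]+s*v[1],-s*v[0]+c*v[1]])*1000).round(1)
print('meter',P((341,320),.054),'b front',P((382,320),.052),'b/a',P((414,330),.052),'a/stop',P((446,330),.052),P((448,330),.054))
print('tip',P((370,480),.1203),P((381,480),.1203),'body',P((297,563),.168),P((383,563),.168))
print('a tab',P((430,203),.1),P((434,268),.1),'b tab',P((388,469),.1),P((392,527),.1))
p=pose()[0]; c,s=np.cos(CR[2]),np.sin(CR[2]); v=p[:2]-CR[:2]; print('tcp',c*v[0]+s*v[1],-s*v[0]+c*v[1])
E
```

```text
meter [18.8  4. ] b front [29.3  3.6] b/a [37.5  1. ] a/stop [45.8  1. ] [46.1  1.3]
tip [ 24.9 -18.4] [ 27.1 -18.4] body [ 11.9 -18. ] [ 26. -18.]
a tab [37.7 35.7] [38.7 22.3] b tab [ 29.3 -22. ] [ 30.3 -35.7]
tcp 0.019613952937560793 -0.02985576698656278
```

```bash
python3 - <<'E'
from h import *
x,y=fr(CR,20.6,3);go(x,y,.18,CR[2])
E
```

```text
t 17.65 pos [0.5114 0.101  0.1807] yaw -0.0455 tilt [ 0.0009 -0.0011] F [-0.   0.5 -0.3] open 0.0111
DELTA cm [0.09, -3.29, 0.06] rot [0.001, -0.001, -0.004]
```

Emit:
send_rows:
  deltas: [0.1, -2, 0, 0, 0, 0, 0.1, -3.3, 0, 0, 0, -0.004, 0.1, -3.3, 0, 0, 0, -0.004, 0.1, -3.3, 1, 0, 0, -0.004, 0.1, -3.3, 3, 0, 0, -0.004]

```text
t: 18.15
eef_pos: [0.5149, 0.1333, 0.1509]
eef_rot: [0.001, 1.0, -0.021, 0.002]
ft_force: [-0.7, -0.4, -1.2]
opening: 0.0116
```

```bash
python3 - <<'E'
from h import *
save('wrist','pics/w17.png');save('side','pics/s17.png');save('top','pics/t17.png')
crop('pics/w17.png',170,80,410,280,3.2,'pics/c17.png')
crop('pics/s17.png',200,160,340,270,5,'pics/c18.png')
x,y=fr(CR,20.6,3);go(x,y,.11,CR[2])
E
```

```text
t 18.3 pos [0.513  0.1328 0.1492] yaw -0.0423 tilt [-0.002  -0.0018] F [-0.8 -1.1 -0.6] open 0.0113
DELTA cm [0.08, -0.12, 3.92] rot [0.002, 0.002, -0.0]
```

View pics/c17.png

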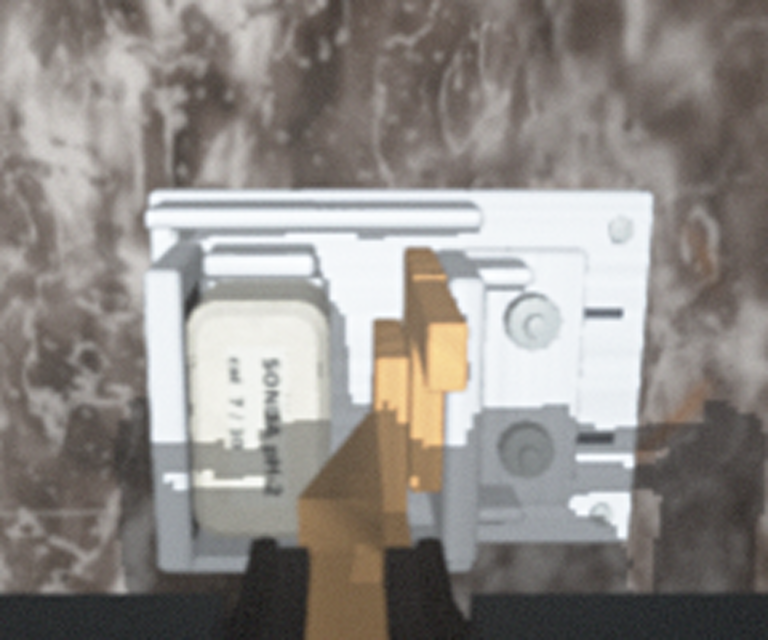

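View pics/c18.png

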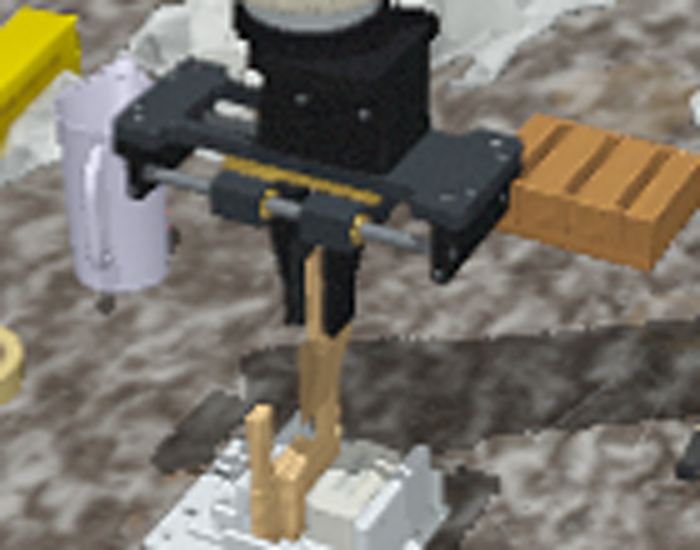

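Emit:
send_rows:
  deltas: [0.1, 0, 1, 0.002, 0.002, 0, 0.1, 0, 2, 0.002, 0.002, 0, 0.1, 0, 3, 0.002, 0.002, 0, 0.1, 0, 3.5, 0.002, 0.002, 0, 0.1, 0, 3.5, 0.002, 0.002, 0]

```text
t: 18.8
eef_pos: [0.5134, 0.1326, 0.1133]
eef_rot: [0.0, 1.0, -0.021, -0.001]
ft_force: [-0.5, -0.4, -0.6]
opening: 0.0115
```

```bash
python3 - <<'E'
from h import *
save('wrist','pics/w18.png')
crop('pics/w18.png',170,80,410,280,3.2,'pics/c19.png')
d=load('pics/w18.png')
x,y=fr(CR,20.8,3);go(x,y,.1,CR[2])
E
```

```text
t 18.85 pos [0.5137 0.1327 0.1139] yaw -0.0421 tilt [-0.0006  0.0002] F [-0.1  0.2  0.1] open 0.0115
DELTA cm [0.02, -0.11, 1.39] rot [-0.0, 0.001, -0.0]
```

View pics/c19.png

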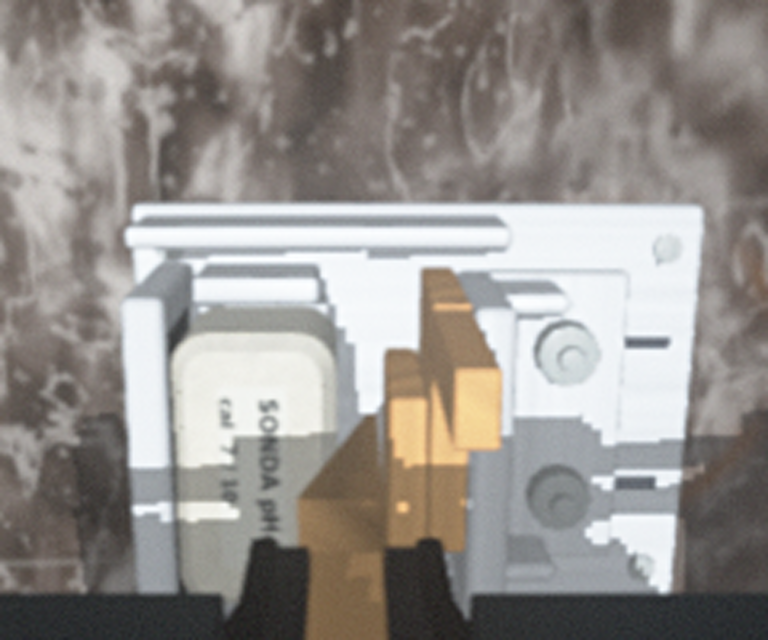

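Emit:
send_rows:
  deltas: [0.05, -0.1, 0.6, 0, 0, 0, 0.05, -0.1, 1.2, 0, 0, 0, 0.05, -0.1, 1.8, 0, 0, 0, 0.05, -0.1, 2.4, 0, 0, 0, 0.05, -0.1, 2.8, 0, 0, 0]

```text
t: 19.35
eef_pos: [0.5142, 0.1337, 0.0853]
eef_rot: [-0.0, 1.0, -0.021, -0.0]
ft_force: [1.2, 1.1, 1.0]
opening: 0.0118
```

```bash
python3 - <<'E'
from h import *
x,y=fr(CR,20.8,3);go(x,y,.08,CR[2])
E
```

```text
t 19.35 pos [0.5142 0.1337 0.0853] yaw -0.042 tilt [-0.0009  0.0002] F [1.2 1.1 1. ] open 0.0118
DELTA cm [-0.02, -0.02, 0.53] rot [-0.0, 0.001, -0.0]
```

Nearly at contact; pushing in small steps.

Emit:
send_rows:
  deltas: [0, 0, 0.2, 0, 0, 0, 0, 0, 0.4, 0, 0, 0, 0, 0, 0.6, 0, 0, 0, 0, 0, 0.8, 0, 0, 0, 0, 0, 0.8, 0, 0, 0]

```text
t: 19.85
eef_pos: [0.5157, 0.1338, 0.0779]
eef_rot: [-0.0, 1.0, -0.021, 0.001]
ft_force: [6.5, -0.4, 2.1]
opening: 0.0118
```

```bash
python3 - <<'E'
from h import *
x,y=fr(CR,20.8,3);go(x,y,.08,CR[2])
E
```

```text
t 19.85 pos [0.5157 0.1338 0.0779] yaw -0.0423 tilt [0.0023 0.0007] F [ 6.5 -0.4  2.1] open 0.0118
DELTA cm [-0.17, 0.0, -0.21] rot [-0.001, -0.002, -0.0]
```

Emit:
send_rows:
  deltas: [0, 0, 0.2, 0, -0.002, 0, 0, 0, 0.4, 0, -0.002, 0, 0, 0, 0.6, 0, -0.002, 0, 0, 0, 0.8, 0, -0.002, 0, 0, 0, 0.8, 0, -0.002, 0]

```text
t: 20.35
eef_pos: [0.517, 0.1343, 0.073]
eef_rot: [-0.0, 1.0, -0.021, 0.001]
ft_force: [-5.3, -3.1, 34.1]
opening: 0.0116
```

```bash
python3 - <<'E'
from h import *
x,y=fr(CR,20.8,3);go(x,y,.08,CR[2])
E
```

```text
t 20.35 pos [0.517  0.1343 0.073 ] yaw -0.0423 tilt [ 0.0028 -0.    ] F [-5.3 -3.1 34.1] open 0.0116
DELTA cm [-0.29, 0.06, -0.71] rot [-0.0, -0.003, -0.0]
```

```bash
python3 - <<'E'
from h import *
save('wrist','pics/w20.png');save('side','pics/s20.png')
crop('pics/w20.png',170,80,410,280,3.2,'pics/c20.png')
crop('pics/s20.png',220,190,320,270,7,'pics/c21.png')
go(.517,.1343,.073,CR[2])
E
```

```text
t 20.45 pos [0.517  0.1343 0.073 ] yaw -0.0423 tilt [0.003 0.   ] F [-5.9 -3.9 34.5] open 0.0117
DELTA cm [0.0, -0.0, -0.0] rot [-0.0, -0.003, -0.0]
```

View pics/c20.png

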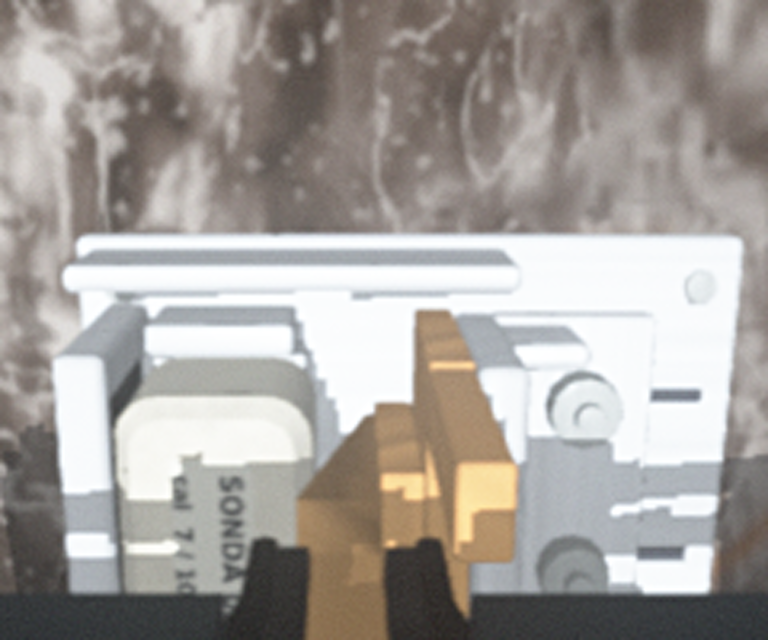

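View pics/c21.png

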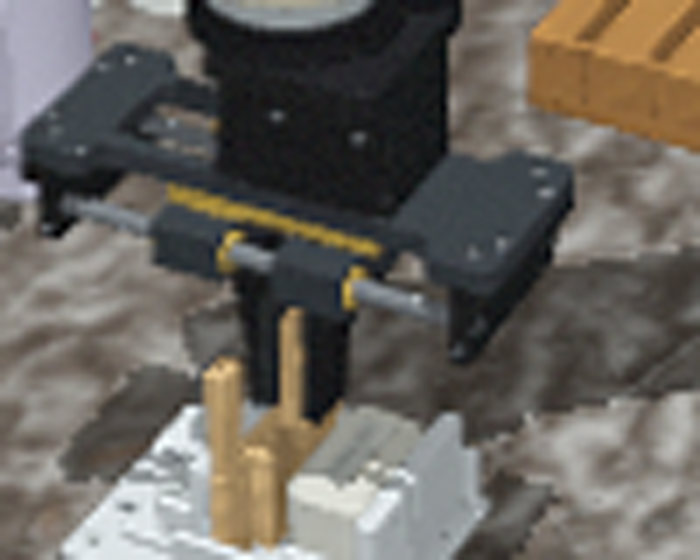

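Emit:
send_rows:
  deltas: [0, 0, 0.2, 0, 0, 0, 0, 0, 0.3, 0, 0, 0, 0, 0, 0.4, 0, 0, 0, 0, 0, 0.4, 0, 0, 0, 0, 0, 0.4, 0, 0, 0]

```text
t: 20.95
eef_pos: [0.5173, 0.1345, 0.0724]
eef_rot: [0.001, 1.0, -0.021, 0.002]
ft_force: [-13.0, -4.8, 45.0]
opening: 0.0114
```

```bash
python3 - <<'E'
from h import *
go(.517,.1343,.073,CR[2])
E
```

```text
t 20.95 pos [0.5173 0.1345 0.0724] yaw -0.0423 tilt [ 0.0038 -0.002 ] F [-13.   -4.8  45. ] open 0.0114
DELTA cm [-0.03, 0.02, -0.06] rot [0.002, -0.004, -0.0]
```

Emit:
send_rows:
  deltas: [-0.05, 0, 0.2, 0, -0.002, 0, -0.1, 0, 0.3, 0, -0.004, 0, -0.1, 0, 0.35, 0, -0.004, 0, -0.1, 0, 0.35, 0, -0.004, 0, -0.1, 0, 0.35, 0, -0.004, 0]

```text
t: 21.45
eef_pos: [0.5173, 0.1345, 0.0724]
eef_rot: [0.002, 1.0, -0.021, 0.001]
ft_force: [-10.2, -5.6, 42.5]
opening: 0.0115
```

```bash
python3 - <<'E'
from h import *
go(.517,.1343,.073,CR[2])
save('wrist','pics/w22.png');save('side','pics/s22.png');save('top','pics/t22.png')
crop('pics/w22.png',170,80,410,280,3.2,'pics/c22.png')
crop('pics/s22.png',220,190,320,270,7,'pics/c23.png')
go(.517,.1343,.073,CR[2])
E
```

```text
t 21.45 pos [0.5173 0.1345 0.0724] yaw -0.0427 tilt [ 0.0019 -0.0038] F [-10.2  -5.6  42.5] open 0.0115
DELTA cm [-0.02, 0.02, -0.06] rot [0.004, -0.002, -0.001]
t 21.6 pos [0.5172 0.1345 0.0724] yaw -0.0427 tilt [ 0.0019 -0.0038] F [-9.6 -5.1 42.8] open 0.0114
DELTA cm [-0.02, 0.02, -0.06] rot [0.004, -0.002, -0.001]
```

View pics/c22.png

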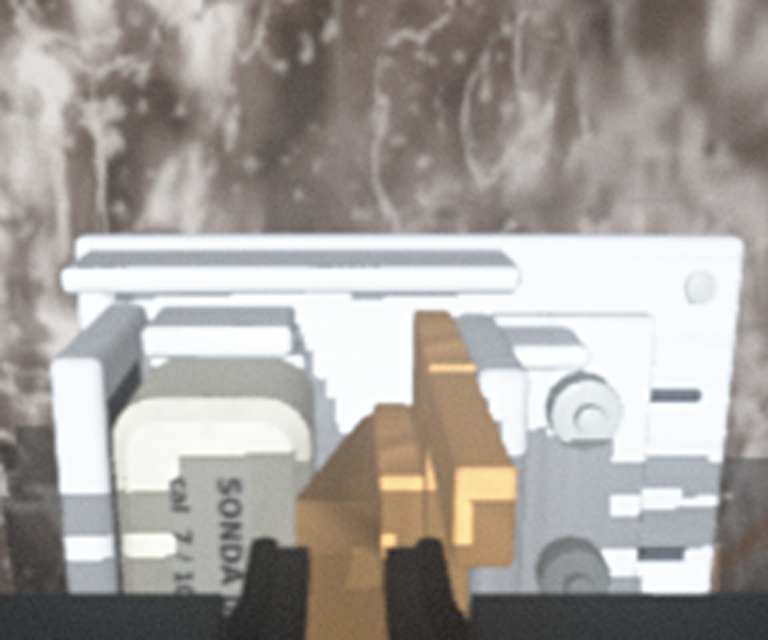

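View pics/c23.png

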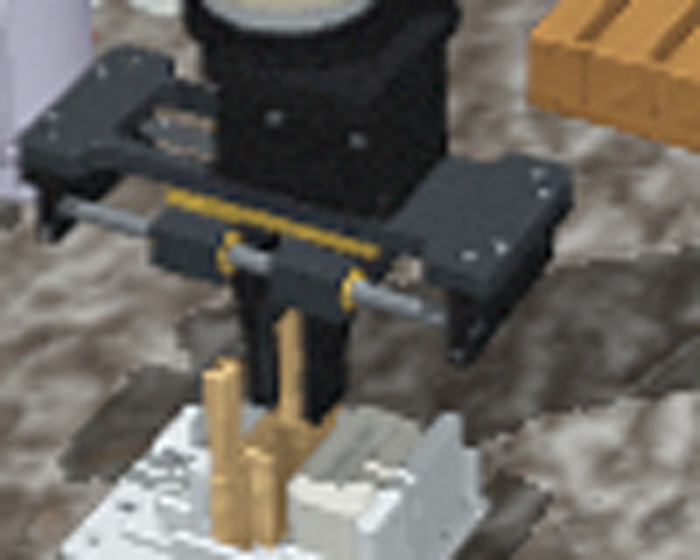

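Emit:
send_rows:
  deltas: [-0.2, 0, 0.35, 0, -0.002, 0, -0.3, 0, 0.4, 0, -0.002, 0, -0.4, 0, 0.4, 0, -0.002, 0, -0.4, 0, 0.4, 0, -0.002, 0, -0.4, 0, 0.4, 0, -0.002, 0]

```text
t: 22.1
eef_pos: [0.517, 0.1345, 0.0724]
eef_rot: [0.002, 1.0, -0.022, 0.004]
ft_force: [1.3, -4.9, 34.3]
opening: 0.0115
```

```bash
python3 - <<'E'
from h import *
go(.517,.1343,.073,CR[2])
d=save('wrist','pics/w24.png')
crop('pics/w24.png',170,80,410,280,3.2,'pics/c24.png')
def P(u,z):
    X=atz(d,np.array(u)/3.2+[170,80],z); c,s=np.cos(CR[2]),np.sin(CR[2]); v=X[:2]-CR[:2]
    return (np.array([c*v[0]+s*v[1],-s*v[0]+c*v[1]])*1000).round(1)
go(.517,.1343,.073,CR[2])
print('anvil in',P((109,400),.054),'meter b/f',P((115,430),.054),P((312,430),.054),'b front',P((376,440),.052))
E
```

```text
t 22.1 pos [0.517  0.1345 0.0724] yaw -0.0438 tilt [ 0.0074 -0.0044] F [ 1.3 -4.9 34.3] open 0.0115
DELTA cm [-0.0, 0.02, -0.06] rot [0.004, -0.008, -0.002]
t 22.15 pos [0.517  0.1345 0.0724] yaw -0.0438 tilt [ 0.0073 -0.0044] F [ 1.9 -5.1 35.3] open 0.0116
DELTA cm [-0.0, 0.02, -0.06] rot [0.004, -0.008, -0.002]
anvil in [-14.9  31.2] meter b/f [-14.2  26. ] [18.6 25.9] b front [29.4 23.4]
```

View pics/c24.png

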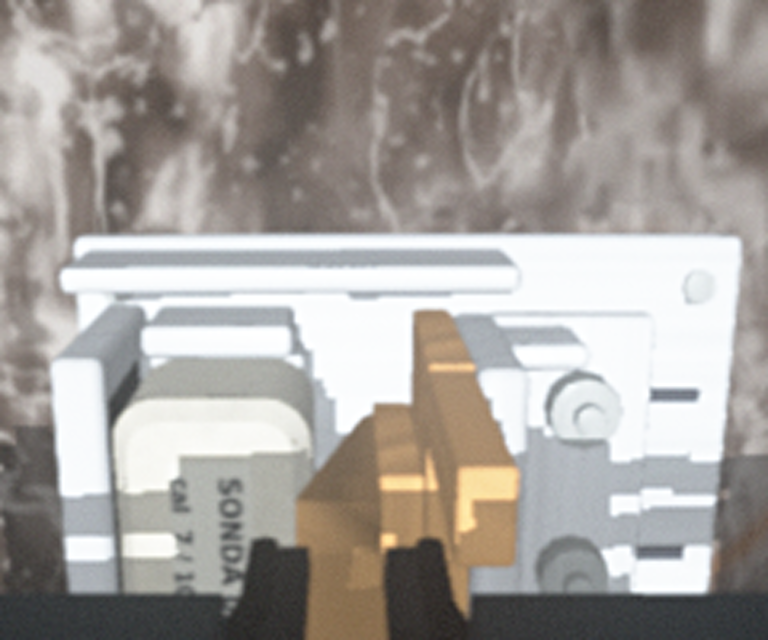

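```bash
python3 - <<'E'
from h import *
from scipy.optimize import least_squares
T=None
def fit(fn,pts,off,p,yaw):
    d=load(fn)
    c,s=np.cos(yaw),np.sin(yaw); Rm=np.array([[c,s,0],[s,-c,0],[0,0,-1.]])
    uv=np.array(pts)/3.2+off
    # wedge local: tip centre origin x,z ; end face
    loc=np.array([(-1,0),(1,0),(-13,48),(1,48)])/1000
    def f(q): # q: x,ye,ztip (tool), pitch
        cc,ss=np.cos(q[3]),np.sin(q[3]); X=np.c_[q[0]+cc*loc[:,0]+ss*loc[:,1], np.full(4,q[1]), q[2]-(-ss*loc[:,0]+cc*loc[:,1])]
        return (proj(d,X@Rm.T+p)-uv).ravel()
    r=least_squares(f,[.005,-.016,.06,0]); print(fn,(r.x*[1000,1000,1000,1]).round(2),r.fun.round(1))
fit('pics/w16.png',[(368,480),(379,478),(297,563),(383,563)],[170,60],np.array([.5114,.1009,.1807]),-.045)
fit('pics/w18.png',[(370,413),(380,412),(299,498),(384,497)],[170,80],np.array([.5136,.1327,.1137]),-.042)
E
python3 - <<'E'
import sys; sys.path.insert(0,'.')
from h import *
crop('pics/w18.png',240,190,320,270,8,'pics/c30.png')
crop('pics/w24.png',240,190,320,270,8,'pics/c31.png')
E
```

```text
pics/w16.png [ 5.990e+00 -1.173e+01  6.114e+01 -1.000e-02] [ 0.2 -0.4 -0.2  0.2  0.2  0.  -0.2  0.1]
pics/w18.png [ 5.920e+00 -1.259e+01  5.991e+01 -1.000e-02] [ 0.  -0.1 -0.   0.2 -0.1 -0.3  0.1  0.2]
```

View pics/c30.png

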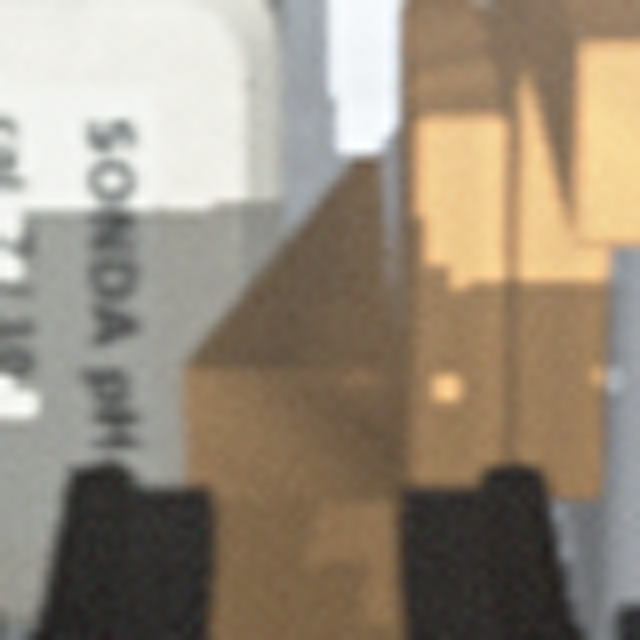

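View pics/c31.png

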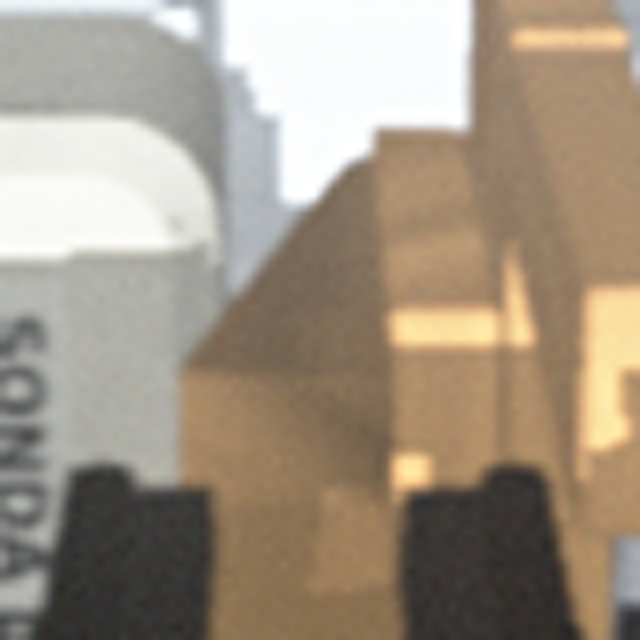

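```bash
python3 - <<'E'
from h import *
go(.517,.1343,.073,CR[2])
print(ctrl.finish_job())
s=ctrl.sense();print(s['t'],s['eef_pos'],s['ft_force'],s['opening'])
E
```

```text
t 22.15 pos [0.517  0.1345 0.0724] yaw -0.0438 tilt [ 0.0073 -0.0044] F [ 1.9 -5.1 35.3] open 0.0116
DELTA cm [-0.0, 0.02, -0.06] rot [0.004, -0.008, -0.002]
the job is handed in; nothing more can be done
None
the job is handed in; nothing more can be done
```

I clamped the meter and handed the job in at about 22 s. The hand-in reports no verdict, so success isn't confirmed.

- **What I did:** The gap measured about 26.5–28 mm, so I used both spacers. Spacer a stands against the stop with b in front of it, tabs up and at opposite ends. I then pushed the wedge down between the meter and b, sloped side to the meter, until it jammed. I handed in still gripping its tab at 60 N.
- **Jam check:** Pushing another 4 mm moved the wedge only 0.6 mm and raised the force from 34 to 45 N. I then backed the sideways load off to about 2 N. At hand-in the downward push was a steady 35 N.
- **Position checks:** By the tool pose the wedge tip is at z ≈ 12 mm, against a floor at 6 mm. The fingertips are at 72 mm, above the meter and stop tops at 54 mm. The pictures show the wedge did not slip in the grip. The meter looks level and against the anvil, and both spacers look upright.
- **One disagreement:** From the gap in the pictures, a sharp-edged meter would have stopped the wedge with its tip at z ≈ 19–20 mm, not 12 mm. I put this down to the meter's rounded top edge and about 1 mm of camera error.
- **Not measured:** I had no direct reading of the force on the anvil or the stop. I did not compare the tape, dish, pen and pot before and after, but no move went near them.

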